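Stand the brush and the roller vial in the ribbed vase under the lamp

TASK

Swing the lamp arm to the left so that it is well clear of the ribbed white vase, then stand the hairbrush, handle down, in the vase's wide compartment and the slim roller vial, cap up, in its narrow compartment, in either order. When both are in, swing the lamp back so that its head is over the middle of the vase again. Do not knock over or shift the other things on the dressing top.

Things in the scene. Friction and masses are not known exactly. Their poses are not given: they have to be found in the camera images.
- vase: Ribbed white ceramic vase, 97 (x) x 50 (y) x 85 mm high, fixed on the tray; origin at the centre of its underside, z up. Open top, two compartments one behind the other along x, both 40 mm in y, 5 mm walls, 8 mm floor, 77 mm deep: the wide one (48 mm in x) at -x, nearer the robot, the narrow one (34 mm in x) at +x.
- wide_floor (a point): Centre of the inner floor of the vase's wide compartment, 77 mm below the rim; axes as the vase.
- narrow_floor (a point): Centre of the inner floor of the vase's narrow compartment, 77 mm below the rim; axes as the vase.
- brush: Black plastic hairbrush 185 mm long. Origin: centre of the handle's free end; z runs along it to the head. Flat-sided handle z = 0 to 125 mm, 22 mm wide (y), 18 mm thick (x); head 125 to 185 mm, 44 mm wide (y), x = -13 mm (white bristle tips) to +9 mm (back). Centre of mass near z = 90 mm. Starts on the rest, handle end low, bristles up, head away from the robot.
- rest: Brass brush rest, fixed; base plate 155 (x) x 60 (y) x 6 mm, origin at the centre of its underside. The brush lies in its x-z plane, rising towards +x at 50 degrees: a cup 40 mm wide holds the last 22 mm of the handle, a bracket carries the head at brush z = 140 to 160 mm; between them the handle is free all round, with over 60 mm of air under it at brush z = 80 mm.
- vial: Slim aluminium roller vial, a round bar 22 mm across and 140 mm long with a dark ring 100 mm up below its cap; origin at the centre of its flat bottom, z along it to the cap. It stands upright on the marble.
- lamp_arm (a joint): Swing of the brass lamp arm about the upright pole behind the vase, in rad: near 0 the lamp head is over the middle of the vase; it grows as the head swings to the robot's left (+y), up to 1.5. It stays where it is left.
- lamp_grip (a point): Top of the dark upright grip post (16 mm across, 43 mm tall) on the middle of the round lamp head. The head is 90 mm across; its underside is 67 mm and its top 43 mm below this point. Head, arm and post swing together.
- lamp_pivot (a point): Hinge axis of the lamp arm, on the 18 mm pole (250 mm tall, round foot 110 mm across), at the height of the arm; the arm is 220 mm long from here to the grip post.
- tray: Rectangular mirrored tray with a brass edge, 300 (x) x 170 (y) mm, 6 mm thick (edge 8 mm), fixed; origin at the centre of its underside.
- amethyst: Bystander: bulbous amethyst bottle with brass stopper, 68 mm across, 99 mm tall, on the tray; origin at the centre of its underside.
- ring_dish: Bystander: small white ring dish, 64 mm across, 22 mm tall, on the tray; origin at the centre of its underside.
- cream_jar: Bystander: white ceramic cream jar with brass lid, 68 mm across, 60 mm tall; origin at the centre of its underside.
- perfume: Bystander: amber perfume bottle 34 x 60 mm with a round black cap, 111 mm tall; origin at the centre of its underside.
- compact: Bystander: flat round black compact, 72 mm across, 16 mm tall; origin at the centre of its underside.
- hair_tin: Bystander: aluminium tin, 60 mm across, 70 mm tall; origin at the centre of its underside.

How it is judged:
On the way, in this order (a step that is already met when the one before it is completed fails the run):
1. the lamp arm is swung clear to the left (joint above 0.6 rad) (value of joint lamp_arm above 0.6 rad), for 0.2 s.
2. with the lamp still clear, the brush stands handle down in the wide compartment and the vial cap up in the narrow one, both let go (value of joint lamp_arm above 0.6 rad and x of brush in the frame of wide_floor between -0.024 and 0.024 m and y of brush in the frame of wide_floor between -0.02 and 0.02 m and z of brush in the frame of wide_floor below 0.02 m and x of vial in the frame of narrow_floor between -0.017 and 0.017 m and y of vial in the frame of narrow_floor between -0.02 and 0.02 m and z of vial in the frame of narrow_floor below 0.02 m and angle between each of brush, vial's own z axis and vertical below 0.7 rad and contact force between each of brush, vial and the fingers below 0.1 N), for 0.2 s.
At the end, for the whole second after the job is handed in: Brush in the wide and vial in the narrow compartment, lower ends within 20 mm of its floor, leaning under 0.7 rad, head and cap up; middle of the lamp head within 40 mm horizontally of the middle of the vase; brush, vial and lamp at rest (x of brush in the frame of wide_floor between -0.024 and 0.024 m and y of brush in the frame of wide_floor between -0.02 and 0.02 m and z of brush in the frame of wide_floor below 0.02 m and x of vial in the frame of narrow_floor between -0.017 and 0.017 m and y of vial in the frame of narrow_floor between -0.02 and 0.02 m and z of vial in the frame of narrow_floor below 0.02 m and angle between each of brush, vial's own z axis and vertical below 0.7 rad and horizontal distance between lamp_grip and vase below 0.04 m and linear speed of each of brush, vial below 0.02 m/s and velocity of joint lamp_arm between -0.05 and 0.05 rad/s); the robot touches nothing.
It fails at once if one of the six bystanders is shifted by more than 40 mm or tipped more than 0.5 rad (distance of any of amethyst, ring_dish, cream_jar, perfume, compact, hair_tin from where it was at the start of the episode above 0.04 m or angle between any of amethyst, ring_dish, cream_jar, perfume, compact, hair_tin's own z axis and vertical above 0.5 rad).
It also fails if it takes over 72 s, if anything falls off the work surface, if the arm or the gripper's body presses on something with over 40 N, if the wrist force passes 120 N, or if a joint passes its speed limit or range.

ROBOT

A 6-joint arm with a two-finger parallel gripper is mounted at the origin on the work surface. World frame = base frame: x ahead of the robot, y to its left, z up, the work surface at z = 0. Lengths are in m, angles in rad, forces in N, time in s.
With the tool pointing down it reaches from about 0.35 to 0.775 m from the base axis. Payload 7.3 kg.
Tool frame: the origin (TCP) lies on the mounting face of the last link; the fingertips stand 178 mm ahead of it and the grasp point (between the pads) lies 159 mm ahead of it; z points along the fingers, y is the line along which they close (so a half turn about z gives the same grasp; the last joint's range is limited). The gripper opens to 92 mm and grips with 3 to 60 N. Pads are 19 mm wide; open, the fingers measure 130 mm over their backs; the gripper's body (75 mm by 190 mm) begins 47 mm behind the grasp point.
Start: joints at [-1.416, 0.342, 1.524, -0, 1.275, -0.146], TCP at [0.156, -0.501, 0.405] pointing down, gripper open.
Joint ranges: [-2.53, 2.53], [-0.77, 2.02], [0.04, 2.7], [-1, 4.14], [0.28, 2.66], [-3.11, 3.11]. Speed limits (rad/s): [2.57, 2.57, 3.14, 3.14, 3.14, 3.14].

INTERFACE

Orientations are given as a unit quaternion [x, y, z, w].
In Python, from cell import status, optics, r gives the robot as it stands. The module is installed in compiled form; this text tells all that it offers.
- The arm moves only by the shell command python3 -m creep 'ROWS'. ROWS is JSON, a list of rows, each a list of 3 entries, a list of its own where there are three numbers: the shift along the tool's x, y, z in units of 0.1 m (1.0 is 0.1 m), then the turn, a rotation vector about the tool's x, y, z in units of 45 degrees (1.0 is 45 degrees), then the opening, from 0 (shut) to 1 (fully open). In form: [[[x, y, z], [ax, ay, az], hand], ...]. A call has exactly 5 rows; each row is the pose to reach, as a shift and turn from the pose commanded when the call began, along the tool's axes at that moment; what a row does not reach only later rows make up. A row lasts 1/10 s, in which the tool goes at most 50 mm and 8.59 degrees, less where a joint would pass 70% of its speed; a pose out of reach is approached as far as the arm can. A call with a number of a shift or a turn outside -1 to 1 is refused whole. A call with a gripper value outside its range is refused whole. The fingers move at their own pace and stop on an object; the grip force is fixed at half the most. Time passes only in rows, so rows that repeat a pose let the fingers close, or fill a call up. It gives the time, the measured TCP pose, the force, the opening and the grip force at its end, in the units of the state.
- status.state(): the state, without advancing time (a new reading comes with each control period).
- optics.camera(name): name is "scene" or "side" or "wrist"; returns (picture, depth): 400x640x3 uint8, red, green, blue; 400x640 float32, m along the optical axis (not along the pixel's ray), 0 where there is no reading.
- optics.camera_model(name): a dict with "fx", "fy", "cx", "cy" (pixels), "cam_to_world" (4x4, takes a point from camera to world coordinates). Camera axes: x right, y down, z forward; pixel columns grow to the right and rows downward; lengths in m; the calibration is good to about 2 mm. A picture is of the moment at which its call begins: read the wrist's pose just before it. camera_model takes no time and is no camera call; for the wrist camera it gives the pose at the moment of the call.
- r.job_done(): hands the job in; it is judged then, once.
The state is a dict: "clock": time; "q": joint angles; "joint_velocities": joint speeds; "tau": joint torques, N m; "tcp_pos": TCP position; "eef_rot": TCP orientation; "wrist_force": force on the tool from outside, world axes, zero at the start; "ft_torque": the same for the moment, N m; "width": finger opening in m; "finger_force": force on a finger pad.
Only numpy, scipy, OpenCV 4.12 (cv2) and the standard library are available. Lean on these libraries where they do the work, as an engineer would, in place of code of your own. Each camera call takes 0.05 s, during which the arm holds its last target. There are 200 camera calls.

## Working session

There is one attempt and no reset: what is moved stays moved. The work goes in short steps, Python scripts to look and compute and a shell command to move; the robot and the scene stay as the last step left them, time stands still between calls to the robot, and variables do not carry over. Pictures are saved under pics/ and viewed, at most 13 in all, crops included, and the job is handed in when it is done.

```bash
mkdir -p pics; cat > h.py <<'E'
import numpy as np, cv2
from cell import status, optics, r
from scipy.spatial.transform import Rotation as R
def cloud(name):
    m=optics.camera_model(name); im,d=optics.camera(name)
    v,u=np.indices(d.shape); P=np.stack([(u-m['cx'])/m['fx']*d,(v-m['cy'])/m['fy']*d,d],-1)
    T=np.array(m['cam_to_world']); W=P@T[:3,:3].T+T[:3,3]; W[d==0]=np.nan
    return im,d,W,m
def save(n,im): cv2.imwrite('pics/'+n+'.png',im[:,:,::-1])
def st():
    s=status.state(); return s
E
python3 - <<'E'
from h import *
for n in ['scene','side']:
    im,d,W,m=cloud(n); save(n+'0',im); np.savez(''+n+'0.npz',im=im,W=W)
    print(n,np.round(m['cam_to_world'],3).tolist(),m['fx'],m['cx'],m['cy'])
s=st(); print({k:np.round(v,4).tolist() for k,v in s.items()})
E
```

```text
scene [[0.883, 0.405, -0.237, 0.869], [0.469, -0.757, 0.455, -0.527], [0.005, -0.513, -0.858, 1.173], [0.0, 0.0, 0.0, 1.0]] 469.3426690929593 320.71014391136197 197.5132754859521
side [[-0.951, -0.172, 0.258, 0.353], [-0.31, 0.519, -0.797, 0.695], [0.004, -0.838, -0.546, 0.686], [0.0, 0.0, 0.0, 1.0]] 376.14929677410925 321.51577658855945 198.28227926949023
{'clock': 0.1, 'q': [-1.416, 0.3427, 1.5249, -0.0, 1.2754, -0.146], 'joint_velocities': [0.0006, -0.0018, -0.0005, 0.0006, -0.0017, -0.0004], 'tau': [0.0016, -43.2003, -24.4695, 0.072, 0.0527, -0.0], 'tcp_pos': [0.1556, -0.5013, 0.4041], 'eef_rot': [0.9887, 0.1498, -0.0, -0.0007], 'wrist_force': [0.5942, -0.8516, 0.3452], 'ft_torque': [-0.0207, 0.001, -0.0017], 'finger_force': 0.0, 'width': 0.0916}
```

View pics/scene0.png

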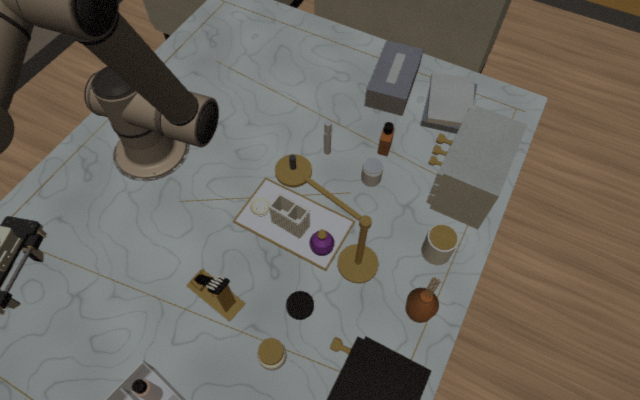

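View pics/side0.png

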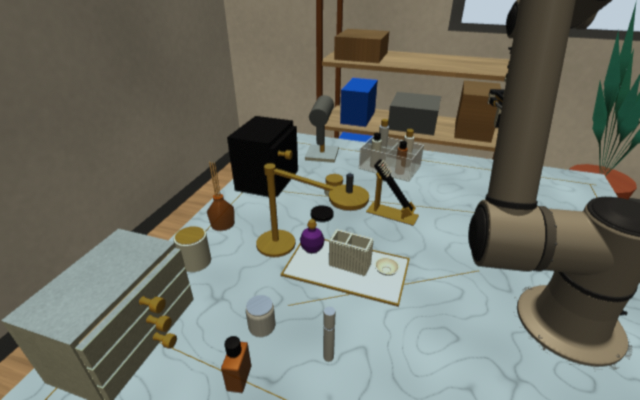

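The scene view shows the vase at (290,215), the lamp head and grip post at (293,165), and the pole at (365,240). The vial is at (327,137), and the brush is on its rest at (215,290). The dish is at (260,205), amethyst (321,242), compact (300,305), cream jar (270,352), tin (372,172) and perfume (386,138).

```bash
python3 - <<'E'
from h import *
D={n:np.load(n+'0.npz') for n in ['scene','side']}
def stat(name,W,mask):
    p=W[mask]; p=p[~np.isnan(p).any(1)]
    if len(p)<5: print(name,len(p)); return p
    print(name,len(p),'min',np.round(np.percentile(p,2,axis=0),3),'max',np.round(np.percentile(p,98,axis=0),3),'med',np.round(np.median(p,axis=0),3)); return p
W=D['scene']['W']; im=D['scene']['im'].astype(int)
hsv=cv2.cvtColor(D['scene']['im'],cv2.COLOR_RGB2HSV)
def box(W,u0,u1,v0,v1,z0,z1):
    m=np.zeros(W.shape[:2],bool); m[v0:v1,u0:u1]=True
    return m&(W[...,2]>z0)&(W[...,2]<z1)
print('table',np.nanmedian(W[320:330,180:200,2]))
for n,a in dict(vial_all=(318,336,118,156,.02,.2),vialtop=(318,336,118,156,.125,.2),vase_rim=(262,318,188,240,.08,.105),lampTop=(270,318,148,190,.15,.4),lampPost=(270,318,148,190,.28,.45),pole=(350,380,205,265,.05,.4),foot=(330,385,240,285,.004,.03),tray=(230,360,175,270,.003,.012),ame=(305,338,225,258,.02,.2),dish=(248,272,195,216,.012,.05),jar=(255,290,335,370,.03,.1),perf=(375,398,118,160,.02,.2),compact=(282,318,288,322,.008,.05),tin=(358,385,156,188,.05,.1),rest=(180,250,262,325,.003,.01),brush=(180,250,262,325,.03,.3)).items():
    stat(n,W,box(W,*a))
W=D['side']['W']
print('side')
for n,a in dict(vial_all=(318,340,300,365,.02,.2),vialtop=(318,340,300,365,.125,.2),vase_rim=(325,378,225,280,.08,.105),lampTop=(325,372,170,212,.15,.4),pole=(262,282,160,240,.05,.4),tray=(280,412,230,305,.003,.012),rest=(365,422,195,225,.003,.012),brush=(365,422,155,220,.03,.3)).items():
    stat(n,W,box(W,*a))
E
```

```text
table 0.0002383833282344483
vial_all 213 min [0.477 0.236 0.023] max [0.495 0.255 0.144] med [0.488 0.241 0.096]
vialtop 58 min [0.475 0.237 0.128] max [0.495 0.257 0.145] med [0.486 0.244 0.14 ]
vase_rim 406 min [ 0.461 -0.053  0.081] max [0.561 0.005 0.095] med [ 0.516 -0.025  0.089]
lampTop 1043 min [ 0.476 -0.037  0.233] max [0.583 0.044 0.289] med [ 0.522 -0.003  0.246]
lampPost 46 min [ 0.509 -0.002  0.281] max [0.522 0.014 0.293] med [0.516 0.004 0.289]
pole 447 min [ 0.69  -0.056  0.058] max [ 0.741 -0.031  0.253] med [ 0.729 -0.049  0.23 ]
foot 1339 min [ 0.653 -0.097  0.004] max [0.78  0.01  0.022] med [ 0.73  -0.049  0.014]
tray 4555 min [ 0.347 -0.15   0.003] max [0.675 0.16  0.011] med [ 0.536 -0.023  0.006]
ame 519 min [ 0.593 -0.08   0.028] max [ 0.654 -0.025  0.105] med [ 0.63  -0.06   0.065]
dish 301 min [ 0.385 -0.054  0.013] max [0.441 0.003 0.032] med [ 0.408 -0.021  0.021]
jar 664 min [ 0.625 -0.386  0.031] max [ 0.682 -0.329  0.064] med [ 0.655 -0.359  0.06 ]
perf 348 min [0.622 0.311 0.025] max [0.654 0.362 0.115] med [0.639 0.328 0.074]
compact 632 min [ 0.617
[... 333 characters left out ...]
de
vial_all 541 min [0.471 0.243 0.023] max [0.491 0.261 0.14 ] med [0.479 0.257 0.092]
vialtop 140 min [0.471 0.241 0.125] max [0.49 0.26 0.14] med [0.48  0.254 0.138]
vase_rim 408 min [ 0.457 -0.047  0.08 ] max [0.555 0.008 0.091] med [ 0.509 -0.014  0.087]
lampTop 985 min [ 0.471 -0.018  0.226] max [0.563 0.051 0.288] med [0.509 0.02  0.243]
pole 798 min [ 0.697 -0.303  0.053] max [ 0.863 -0.029  0.248] med [ 0.726 -0.037  0.135]
tray 3536 min [ 0.366 -0.091  0.003] max [0.69  0.073 0.011] med [0.5   0.02  0.005]
rest 355 min [ 0.366 -0.32   0.003] max [ 0.512 -0.254  0.01 ] med [ 0.438 -0.284  0.004]
brush 1489 min [ 0.384 -0.589  0.032] max [0.573 0.004 0.239] med [ 0.465 -0.306  0.071]
```

```bash
cat >> h.py <<'E'
# row helper: shift (0.1 m) and turn (45 deg) from pose A to pose B, in A's axes
def delta(pA,RA,pB,RB):
    return np.round(RA.inv().apply(np.array(pB)-pA)/.1,3).tolist(), np.round((RA.inv()*RB).as_rotvec()/(np.pi/4),3).tolist()
def pose():
    s=status.state(); return np.array(s['tcp_pos']),R.from_quat(s['eef_rot'])
def tool(yaw,pitch=-90):  # approach in vertical plane of heading yaw, pitch below horizon; y horizontal
    c,s=np.cos(yaw),np.sin(yaw); p=np.radians(pitch)
    z=np.array([c*np.cos(p),s*np.cos(p),np.sin(p)]); return z
def Rtool(yaw,pitch=-90,flip=1):
    z=tool(yaw,pitch); y=flip*np.array([-np.sin(yaw),np.cos(yaw),0]); return R.from_matrix(np.c_[np.cross(y,z),y,z])
E
python3 - <<'E'
from h import *
for n,bx,tb,bb in [('scene',(262,318,188,240),(225,362,172,275),(180,250,262,325)),('side',(325,378,225,280),(275,415,225,305),(365,422,155,220))]:
    D=np.load(n+'0.npz'); W=D['W']; im=D['im']; hsv=cv2.cvtColor(im,cv2.COLOR_RGB2HSV)
    def b(bx,z0,z1):
        m=np.zeros(W.shape[:2],bool); m[bx[2]:bx[3],bx[0]:bx[1]]=1
        return m&(W[...,2]>z0)&(W[...,2]<z1)
    p=W[b(bx,.084,.1)]; print(n,'rim',cv2.minAreaRect(p[:,:2].astype(np.float32)*1000), len(p))
    m=b(bb,.025,.25)&(hsv[...,2]<70)&(W[...,1]<-.25)&(W[...,1]>-.35); p=W[m]; c=p.mean(0); ax=np.linalg.svd(p-c)[2][0] if len(p)<3000 else 0
    print('dark',len(p),c,ax,'ext',np.percentile((p-c)@ax,[1,99]), 'pitch',np.degrees(np.arcsin(abs(ax[2]))),'yaw',np.degrees(np.arctan(ax[1]/ax[0])), 'sd',(p-c).std(0))
    br=b(bb,.003,.2)&(hsv[...,1]>90)&(hsv[...,2]>70); p=W[br&(W[...,2]<.012)]; print('rest base',len(p),cv2.minAreaRect(p[:,:2].astype(np.float32)*1000) if len(p)>5 else '')
p,Rm=pose(); print(Rm.as_matrix().round(3).tolist())
g=np.array([.515,.005,.275+.159])
for f in (1,-1):
    RB=Rtool(-np.arctan2(.05,.2155)*1,-90,f); print(f,delta(p,Rm,g,RB))
E
```

```text
scene rim ((537.9318237304688, -24.146381378173828), (58.07424545288086, 159.06507873535156), 85.56298828125) 336
dark 518 [ 0.47595035 -0.30019573  0.10806266] [ 0.51530128 -0.0923896   0.85201452] ext [-0.10247598  0.06963072] pitch 58.431460937773785 yaw -10.16469850923619 sd [0.0358335  0.01142081 0.04523164]
rest base 524 ((443.66021728515625, -292.8830871582031), (57.676856994628906, 149.91839599609375), 80.29480743408203)
side rim ((506.90814208984375, -19.93062973022461), (55.22246551513672, 102.8171157836914), 83.6722640991211) 312
dark 410 [ 0.45095757 -0.28535112  0.10075192] [-0.66078031  0.04353176 -0.74931594] ext [-0.084492    0.09157255] pitch 48.5311568229893 yaw -3.7691610585989217 sd [0.0350665  0.00830026 0.03857873]
rest base 300 ((438.21826171875, -290.2727966308594), (57.99973678588867, 150.88316345214844), 81.57943725585938)
[[0.955, 0.296, -0.0], [0.296, -0.955, 0.001], [0.0, -0.001, -1.0]]
1 ([4.933, -3.771, -0.293], [-0.0, -0.002, -3.327])
-1 ([4.933, -3.771, -0.293], [-0.002, 0.0, 0.673])
```

```bash
cat >> h.py <<'E'
from scipy.spatial.transform import Slerp
def plan(pB,RB,n,pA=None,RA=None):  # n equal calls from A (default here) to B: final row of each
    if pA is None: pA,RA=pose()
    S=Slerp([0,1],R.concatenate([RA,RB])); pB=np.array(pB); pA=np.array(pA)
    for i in range(n):
        a,b=i/n,(i+1)/n; print(delta(pA+(pB-pA)*a,S(a),pA+(pB-pA)*b,S(b)))
E
python3 - <<'E'
from h import *
plan([.515,.005,.52],Rtool(-np.arctan2(.05,.2155),-90,1),6)
E
```

```text
([0.822, -0.629, -0.192], [-0.0, -0.0, -0.554])
([1.011, -0.223, -0.192], [-0.0, -0.0, -0.554])
([1.01, 0.224, -0.193], [-0.0, -0.0, -0.554])
([0.822, 0.629, -0.193], [-0.0, -0.0, -0.554])
([0.479, 0.917, -0.193], [-0.0, -0.0, -0.554])
([0.048, 1.034, -0.193], [-0.0, -0.0, -0.554])
```

```bash

python3 -m creep '[[[0.16,-0.13,-0.04],[0,0,-0.11],1],[[0.33,-0.25,-0.08],[0,0,-0.22],1],[[0.49,-0.38,-0.12],[0,0,-0.33],1],[[0.66,-0.50,-0.15],[0,0,-0.44],1],[[0.82,-0.63,-0.19],[0,0,-0.55],1]]'
python3 -m creep '[[[0.2,-0.04,-0.04],[0,0,-0.11],1],[[0.4,-0.09,-0.08],[0,0,-0.22],1],[[0.6,-0.13,-0.12],[0,0,-0.33],1],[[0.8,-0.18,-0.15],[0,0,-0.44],1],[[1,-0.22,-0.19],[0,0,-0.55],1]]'
python3 -m creep '[[[0.2,0.04,-0.04],[0,0,-0.11],1],[[0.4,0.09,-0.08],[0,0,-0.22],1],[[0.6,0.13,-0.12],[0,0,-0.33],1],[[0.8,0.18,-0.15],[0,0,-0.44],1],[[1,0.22,-0.19],[0,0,-0.55],1]]'
python3 -m creep '[[[0.16,0.13,-0.04],[0,0,-0.11],1],[[0.33,0.25,-0.08],[0,0,-0.22],1],[[0.49,0.38,-0.12],[0,0,-0.33],1],[[0.66,0.50,-0.15],[0,0,-0.44],1],[[0.82,0.63,-0.19],[0,0,-0.55],1]]'
python3 - <<'E'
from h import *
print(st()['q'],pose()[0])
plan([.515,.005,.52],Rtool(-np.arctan2(.05,.2155),-90,1),2)
E
```

```text
clock: 0.6
tcp_pos: [0.2156, -0.4162, 0.4234]
eef_rot: [0.933, 0.36, 0.0, -0.0]
wrist_force: [0.3, 0.1, 0.1]
width: 0.092
finger_force: 0.0
clock: 1.1
tcp_pos: [0.2751, -0.3328, 0.4425]
eef_rot: [0.834, 0.551, 0.0, -0.0]
wrist_force: [-0.1, -0.6, -0.6]
width: 0.092
finger_force: 0.0
clock: 1.6
tcp_pos: [0.3349, -0.2497, 0.4615]
eef_rot: [0.697, 0.717, 0.0, -0.0]
wrist_force: [-0.3, 0.0, 0.6]
width: 0.0917
finger_force: 0.0
clock: 2.1
tcp_pos: [0.3957, -0.1661, 0.4805]
eef_rot: [0.527, 0.85, -0.0, -0.0]
wrist_force: [-0.3, -0.6, 0.2]
width: 0.0918
finger_force: 0.0
[-5.76302314e-01  1.08481218e-01  1.62000871e+00 -8.30760097e-05
  1.41400797e+00 -1.03781823e+00] [ 0.39568944 -0.16605392  0.48050771]
([0.5, 0.915, -0.198], [-0.0, -0.001, -0.561])
([0.062, 1.041, -0.198], [-0.0, -0.001, -0.561])
```

```bash

python3 -m creep '[[[0.1,0.18,-0.04],[0,0,-0.11],1],[[0.2,0.37,-0.08],[0,0,-0.22],1],[[0.3,0.55,-0.12],[0,0,-0.33],1],[[0.4,0.73,-0.16],[0,0,-0.44],1],[[0.5,0.91,-0.2],[0,0,-0.56],1]]' >/dev/null
python3 -m creep '[[[0.01,0.2,-0.04],[0,0,-0.11],1],[[0.02,0.4,-0.08],[0,0,-0.22],1],[[0.04,0.6,-0.12],[0,0,-0.33],1],[[0.05,0.8,-0.16],[0,0,-0.44],1],[[0.06,1,-0.2],[0,0,-0.56],1]]'
python3 - <<'E'
from h import *
im,d,W,m=cloud('wrist'); save('w1',im); print(pose()[0],st()['q'])
z=W[...,2]
for a in [(.278,.3),(.235,.255)]:
    k=(z>a[0])&(z<a[1])&(np.hypot(W[...,0]-.515,W[...,1]-.004)<.06); p=W[k]
    if len(p)>5: print(a,len(p),cv2.minEnclosingCircle(p[:,:2].astype(np.float32)),p[:,2].max(),np.median(p,0))
E
```

```text
clock: 3.1
tcp_pos: [0.513, 0.0008, 0.5205]
eef_rot: [0.115, 0.993, -0.0, -0.0]
wrist_force: [0.3, -0.7, 0.5]
width: 0.0916
finger_force: 0.0
[0.51409839 0.00255257 0.52083896] [-0.14465621  0.25830089  1.32538076  0.00167303  1.55727711 -1.49225849]
(0.278, 0.3) 444 ((0.512122392654419, 0.00856675487011671), 0.008118731901049614) 0.2912603667977264 [0.51074343 0.00869904 0.28915204]
(0.235, 0.255) 7968 ((0.516400158405304, 0.0065053729340434074), 0.049493249505758286) 0.2549861576883695 [0.50690898 0.00903333 0.24517504]
```

View pics/w1.png

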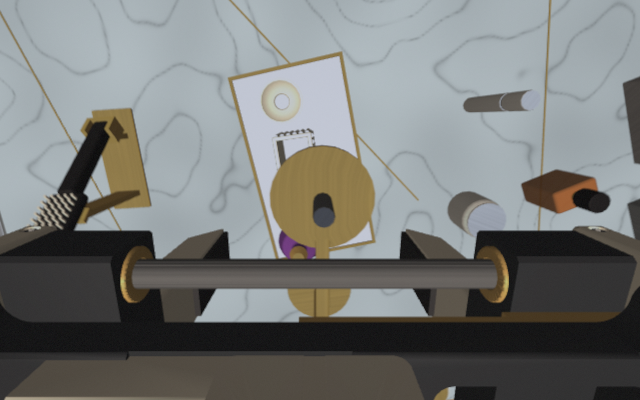

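The wrist view shows the post top at about (323,205), between the open fingers. The tray with the vase is below it, and the vial is at (500,102).

```bash

python3 -m creep '[[[0.01,0.05,0.17],[0,0,0],1],[[0.02,0.05,0.34],[0,0,0],1],[[0.02,0.05,0.51],[0,0,0],1],[[0.02,0.05,0.7],[0,0,0],1],[[0.02,0.05,0.86],[0,0,0],1]]' 
python3 -m creep '[[[0,0,0],[0,0,0],0.6],[[0,0,0],[0,0,0],0.25],[[0,0,0],[0,0,0],0.25],[[0,0,0],[0,0,0],0.25],[[0,0,0],[0,0,0],0.25]]'
python3 - <<'E'
from h import *
p,Rm=pose(); print(p,Rm.as_matrix()[:,:2].round(3).tolist(),st()['width'])
E
```

```text
clock: 3.65
tcp_pos: [0.5114, 0.0052, 0.4333]
eef_rot: [0.117, 0.993, -0.0, -0.001]
wrist_force: [0.4, 0.4, -0.0]
width: 0.0915
finger_force: 0.0
clock: 4.15
tcp_pos: [0.5118, 0.0054, 0.4353]
eef_rot: [0.116, 0.993, -0.0, 0.001]
wrist_force: [-0.5, -0.2, -0.8]
width: 0.0566
finger_force: 0.0
[0.51180712 0.00539757 0.43530697] [[-0.973, 0.231], [0.231, 0.973], [-0.001, -0.0]] 0.05660531832388634
```

```bash

python3 -m creep '[[[0,0,0],[0,0,0],0.25],[[0,0,0],[0,0,0],0.25],[[0,0,0],[0,0,0],0.25],[[0,0,0],[0,0,0],0.25],[[0,0,0],[0,0,0],0.25]]'
python3 -m creep '[[[0,0.13,0],[0,0,0.08],0.25],[[-0.02,0.27,0],[0,0,0.15],0.25],[[-0.04,0.4,0],[0,0,0.23],0.25],[[-0.06,0.53,0],[0,0,0.31],0.25],[[-0.1,0.65,0],[0,0,0.38],0.25]]'
python3 -m creep '[[[0,0.13,0],[0,0,0.08],0.25],[[-0.02,0.27,0],[0,0,0.15],0.25],[[-0.04,0.4,0],[0,0,0.23],0.25],[[-0.06,0.53,0],[0,0,0.31],0.25],[[-0.1,0.65,0],[0,0,0.38],0.25]]'
```

```text
clock: 4.65
tcp_pos: [0.5118, 0.0054, 0.4347]
eef_rot: [0.116, 0.993, -0.0, -0.0]
wrist_force: [-0.2, 0.5, -1.2]
width: 0.0236
finger_force: 0.0
clock: 5.15
tcp_pos: [0.5366, 0.0669, 0.4347]
eef_rot: [0.264, 0.965, -0.0, -0.0]
wrist_force: [-0.7, 0.4, 0.1]
width: 0.0229
finger_force: 0.3
clock: 5.65
tcp_pos: [0.5783, 0.1179, 0.4346]
eef_rot: [0.404, 0.915, -0.0, -0.0]
wrist_force: [-0.1, 0.1, 0.4]
width: 0.0228
finger_force: 0.2
```

Contact forces are low, so the lamp is following. I'll do another 0.45 rad, then open the fingers and lift clear.

```bash

python3 -m creep '[[[0,0.13,0],[0,0,0.08],0.25],[[-0.02,0.27,0],[0,0,0.15],0.25],[[-0.04,0.4,0],[0,0,0.23],0.25],[[-0.06,0.53,0],[0,0,0.31],0.25],[[-0.1,0.65,0],[0,0,0.38],0.25]]'
python3 -m creep '[[[0,0.11,0],[0,0,0.06],0.25],[[-0.01,0.22,0],[0,0,0.13],0.25],[[-0.02,0.33,0],[0,0,0.19],0.25],[[-0.02,0.33,0],[0,0,0.19],0.4],[[-0.02,0.33,0],[0,0,0.19],0.6]]'
python3 -m creep '[[[0,0,0],[0,0,0],0.8],[[0,0,0],[0,0,0],0.8],[[0,0,-0.2],[0,0,0],1],[[0,0,-0.5],[0,0,0],1],[[0,0,-0.8],[0,0,0],1]]'
python3 - <<'E'
from h import *
im,d,W,m=cloud('side'); save('side1',im)
print(pose()[0],st()['q'])
z=W[...,2]
k=(z>.27)&(z<.31)&(np.hypot(W[...,0]-.67,W[...,1]-.166)<.04);p=W[k]; print(len(p),np.median(p,0) if len(p) else '')
v=(z>.02)&(z<.2)&(np.hypot(W[...,0]-.482,W[...,1]-.249)<.03); p=W[v]; print(np.median(p,0))
# vial plan: heading +x-ish, tool down
for f in (1,-1):
  for yaw in (0,):
    print(f); plan([.482,.249,.36],Rtool(yaw,-90,f),3)
E
```

```text
clock: 6.15
tcp_pos: [0.6332, 0.1543, 0.4345]
eef_rot: [0.536, 0.844, -0.0, -0.0]
wrist_force: [0.1, 0.1, -0.9]
width: 0.0234
finger_force: 0.2
clock: 6.65
tcp_pos: [0.6634, 0.1661, 0.4342]
eef_rot: [0.596, 0.803, -0.0, -0.0]
wrist_force: [0.1, -0.4, 0.3]
width: 0.0346
finger_force: 0.0
clock: 7.15
tcp_pos: [0.6631, 0.1659, 0.5157]
eef_rot: [0.596, 0.803, -0.0, -0.0]
wrist_force: [0.2, -0.3, -0.1]
width: 0.0742
finger_force: 0.0
[0.662542   0.16585258 0.52205406] [ 1.33204513e-01  6.24854404e-01  7.48996351e-01 -6.88365372e-05
  1.75901395e+00 -1.60011379e-01]
93 [0.65988893 0.17285655 0.28279357]
[0.47877406 0.25742724 0.09201757]
1
([0.44, -0.501, 0.535], [0.003, 0.003, -0.542])
([0.606, -0.273, 0.537], [0.003, 0.003, -0.542])
([0.663, 0.002, 0.539], [0.003, 0.003, -0.542])
-1
([0.44, -0.501, 0.535], [0.003, -0.003, 0.791])
([0.068, -0.662, 0.536], [0.003, -0.003, 0.791])
([-0.329, -0.577, 0.538], [0.003, -0.003, 0.791])
```

View pics/side1.png

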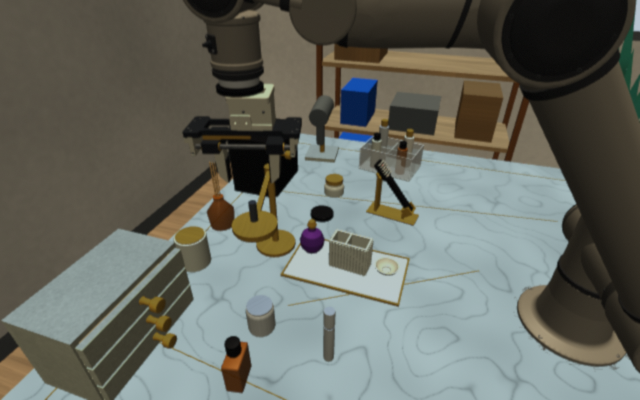

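The side view shows the lamp head well clear of the vase, at (255,225). Nothing else has moved. Next I go over the vial.

```bash

python3 -m creep '[[[0.09,-0.1,0],[0,0,-0.11],1],[[0.18,-0.2,0],[0,0,-0.22],1],[[0.27,-0.3,0],[0,0,-0.33],1],[[0.36,-0.4,0],[0,0,-0.44],1],[[0.44,-0.5,0],[0,0,-0.54],1]]' >/dev/null
python3 -m creep '[[[0.12,-0.06,0.1],[0,0,-0.11],1],[[0.24,-0.11,0.2],[0,0,-0.22],1],[[0.36,-0.16,0.3],[0,0,-0.33],1],[[0.48,-0.22,0.4],[0,0,-0.44],1],[[0.6,-0.27,0.5],[0,0,-0.54],1]]' >/dev/null
python3 -m creep '[[[0.13,0,0.1],[0,0,-0.11],1],[[0.26,0,0.2],[0,0,-0.22],1],[[0.4,0,0.3],[0,0,-0.33],1],[[0.53,0,0.4],[0,0,-0.44],1],[[0.66,0,0.5],[0,0,-0.54],1]]' 
python3 -m creep '[[[0,0,0],[0,0,0],1],[[0,0,0],[0,0,0],1],[[0,0,0],[0,0,0],1],[[0,0,0],[0,0,0],1],[[0,0,0],[0,0,0],1]]' >/dev/null
python3 - <<'E'
from h import *
im,d,W,m=cloud('wrist'); save('w2',im); print(pose()[0],st()['q'])
z=W[...,2]
k=(z>.13)&(z<.15)&(np.hypot(W[...,0]-.482,W[...,1]-.249)<.04); p=W[k]; print('vial top',len(p),cv2.minEnclosingCircle(p[:,:2].astype(np.float32)),np.median(p,0))
k=(z>.083)&(z<.1)&(np.hypot(W[...,0]-.51,W[...,1]+.022)<.08); p=W[k]; print('rim',len(p), cv2.minAreaRect(p[:,:2].astype(np.float32)*1000) if len(p)>5 else '')
E
```

```text
clock: 8.7
tcp_pos: [0.4822, 0.2487, 0.4146]
eef_rot: [0.001, 1.0, 0.0, 0.0]
wrist_force: [-0.2, 0.1, -0.4]
width: 0.0919
finger_force: 0.0
[0.48346787 0.24855637 0.41483847] [ 3.33895665e-01  3.68523890e-01  1.45571394e+00 -1.15812175e-04
  1.31693863e+00 -1.23059423e+00]
vial top 538 ((0.481397420167923, 0.2503376305103302), 0.01094877626746893) [0.48034455 0.25044434 0.13933276]
rim 2003 ((489.86737060546875, -18.974931716918945), (57.22384262084961, 67.40431213378906), 84.45559692382812)
```

View pics/w2.png

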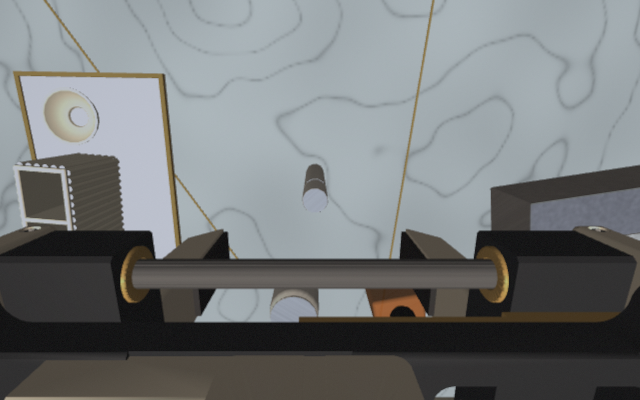

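The wrist view shows the vial cap at (315,200), centred between the fingers. The vase corner is at left (45,190).

```bash

python3 -m creep '[[[0.01,0.02,0.2],[0,0,0],1],[[0.01,0.02,0.4],[0,0,0],1],[[0.01,0.02,0.6],[0,0,0],1],[[0.01,0.02,0.8],[0,0,0],1],[[0.01,0.02,1],[0,0,0],1]]' >/dev/null
python3 -m creep '[[[0,0,0.1],[0,0,0],1],[[0,0,0.2],[0,0,0],1],[[0,0,0.3],[0,0,0],1],[[0,0,0.4],[0,0,0],0.7],[[0,0,0.47],[0,0,0],0.3]]'
python3 -m creep '[[[0,0,0],[0,0,0],0],[[0,0,0],[0,0,0],0],[[0,0,0],[0,0,0],0],[[0,0,0],[0,0,0],0],[[0,0,0],[0,0,0],0]]'
python3 -m creep '[[[0,0,0],[0,0,0],0],[[0,0,0],[0,0,0],0],[[0,0,0],[0,0,0],0],[[0,0,0],[0,0,0],0],[[0,0,0],[0,0,0],0]]'
```

```text
clock: 10.25
tcp_pos: [0.4822, 0.2507, 0.267]
eef_rot: [0.003, 1.0, -0.0, -0.0]
wrist_force: [0.4, 0.5, 0.3]
width: 0.0801
finger_force: 0.0
clock: 10.75
tcp_pos: [0.4822, 0.2508, 0.268]
eef_rot: [0.003, 1.0, 0.0, 0.0]
wrist_force: [0.2, -1.1, -0.4]
width: 0.04
finger_force: 0.0
clock: 11.25
tcp_pos: [0.4822, 0.2507, 0.2677]
eef_rot: [0.003, 1.0, -0.0, 0.0]
wrist_force: [-0.6, 0.3, 0.2]
width: 0.0212
finger_force: 30.0
```

```bash

python3 -m creep '[[[0,0,-0.16],[0,0,0],0],[[0,0,-0.32],[0,0,0],0],[[0,0,-0.5],[0,0,0],0],[[0,0,-0.7],[0,0,0],0],[[0,0,-0.9],[0,0,0],0]]' >/dev/null
python3 -m creep '[[[0,-0.18,-0.16],[0,0,0],0],[[0,-0.36,-0.32],[0,0,0],0],[[0,-0.54,-0.5],[0,0,0],0],[[0,-0.72,-0.6],[0,0,0],0],[[0,-0.9,-0.6],[0,0,0],0]]' >/dev/null
python3 -m creep '[[[0,-0.18,0],[0,0,0],0],[[0,-0.36,0],[0,0,0],0],[[0,-0.54,0],[0,0,0],0],[[0,-0.54,0],[0,0,0],0],[[0,-0.54,0],[0,0,0],0]]'
python3 - <<'E'
from h import *
print(pose()[0])
for n in ['scene','side','wrist']:
    im,d,W,m=cloud(n); save(n+'3',im); z=W[...,2]
    k=(z>.086)&(z<.097)&(abs(W[...,0]-.51)<.065)&(abs(W[...,1]+.02)<.045); p=W[k]
    c,wh,a=cv2.minAreaRect(p[:,:2].astype(np.float32)*1000); print(n,len(p),np.round(c,1),np.round(wh,1),round(a,1))
    k=(z>.003)&(z<.012)&(W[...,0]>.33)&(W[...,0]<.72)&(abs(W[...,1])<.15); 
    hsv=cv2.cvtColor(im,cv2.COLOR_RGB2HSV); k&=(hsv[...,1]>80); p=W[k]; print('brass edge',len(p),cv2.minAreaRect(p[:,:2].astype(np.float32)*1000) if len(p)>9 else '')
    np.savez(n+'3.npz',im=im,W=W)
E
```

```text
clock: 12.75
tcp_pos: [0.4813, 0.1067, 0.4176]
eef_rot: [0.003, 1.0, 0.0, -0.0]
wrist_force: [0.2, -0.3, -1.0]
width: 0.0215
finger_force: 30.0
[0.48134287 0.1067489  0.41764093]
scene 299 [510.5 -22.6] [ 57.  102.2] 86.0
brass edge 385 ((543.7484741210938, -13.252754211425781), (173.49717712402344, 354.8179931640625), 88.55108642578125)
side 175 [506.5 -19.6] [ 56.1 102. ] 83.5
brass edge 544 ((541.6270751953125, -11.542221069335938), (171.74224853515625, 355.7109375), 88.84353637695312)
wrist 1525 [497.1 -19.9] [56. 82.] 84.6
brass edge 1668 ((468.29241943359375, -10.963996887207031), (170.14772033691406, 209.0133514404297), 88.90110778808594)
```

```bash

python3 -m creep '[[[-0.1,-0.13,0],[0,0,0],0],[[-0.2,-0.26,0],[0,0,0],0],[[-0.3,-0.39,0],[0,0,0],0],[[-0.4,-0.52,0],[0,0,0],0],[[-0.53,-0.65,0],[0,0,0],0]]' >/dev/null
python3 -m creep '[[[0,-0.16,0],[0,0,0],0],[[0,-0.32,0],[0,0,0],0],[[0,-0.5,0],[0,0,0],0],[[0,-0.65,0],[0,0,0],0],[[0,-0.65,0],[0,0,0],0]]' 
python3 - <<'E'
from h import *
print(pose()[0]); crops=[]
for n in ['scene','side','wrist']:
    im,d,W,m=cloud(n); z=W[...,2]; p0=pose()[0]
    k=(z>.155)&(z<.245)&(np.hypot(W[...,0]-p0[0],W[...,1]-p0[1])<.02); p=W[k]
    print(n,len(p),'vial surf',np.round(np.percentile(p,[5,50,95],axis=0),4).tolist() if len(p) else '')
    if len(p)>9:
        A=np.c_[2*p[:,:2],np.ones(len(p))]
        c=np.linalg.lstsq(A,(p[:,:2]**2).sum(1),rcond=None)[0]; print('  circle fit',c[:2],np.sqrt(max(c[2]+c[0]**2+c[1]**2,0)))
    k=(z>.086)&(z<.097)&(abs(W[...,0]-.51)<.065)&(abs(W[...,1]+.02)<.045); q=W[k]
    print('  rim',len(q),cv2.minAreaRect(q[:,:2].astype(np.float32)*1000))
    T=np.linalg.inv(np.array(m['cam_to_world'])); c=T[:3,:3]@np.array([.51,-.02,.13])+T[:3,3]
    u,v=int(m['fx']*c[0]/c[2]+m['cx']),int(m['fy']*c[1]/c[2]+m['cy']); v0=min(max(v-66,0),267);u0=min(max(u-66,0),507)
    crops.append(cv2.resize(im[v0:v0+133,u0:u0+133],(266,400),interpolation=1) if 0 else cv2.resize(im[v0:v0+133,u0:u0+133],(266,266)))
save('c4',np.hstack(crops))
E
```

```text
clock: 13.9
tcp_pos: [0.534, -0.0258, 0.4175]
eef_rot: [0.004, 1.0, -0.0, -0.0]
wrist_force: [0.2, 1.1, -1.2]
width: 0.0214
finger_force: 30.0
[ 0.53400824 -0.02577863  0.4174858 ]
scene 143 vial surf [[0.5304, -0.0376, 0.1595], [0.5422, -0.0343, 0.1964], [0.5463, -0.0249, 0.2339]]
  circle fit [ 0.53644749 -0.02805871] 0.009226641824480448
  rim 238 ((509.90765380859375, -23.190479278564453), (55.344573974609375, 103.03338623046875), 85.00572967529297)
side 270 vial surf [[0.5226, -0.0243, 0.1607], [0.5303, -0.0161, 0.1976], [0.5414, -0.0125, 0.2364]]
  circle fit [ 0.53239631 -0.02245595] 0.009295210569771934
  rim 248 ((507.40777587890625, -20.388507843017578), (54.72544860839844, 102.31068420410156), 84.00164031982422)
wrist 1434 vial surf [[0.5225, -0.0331, 0.164], [0.5239, -0.0229, 0.2172], [0.5294, -0.0127, 0.2435]]
  circle fit [ 0.53091873 -0.02306918] 0.009440589532836085
  rim 1961 ((507.6221618652344, -20.777484893798828), (55.50636291503906, 102.51549530029297), 84.89805603027344)
```

View pics/c4.png

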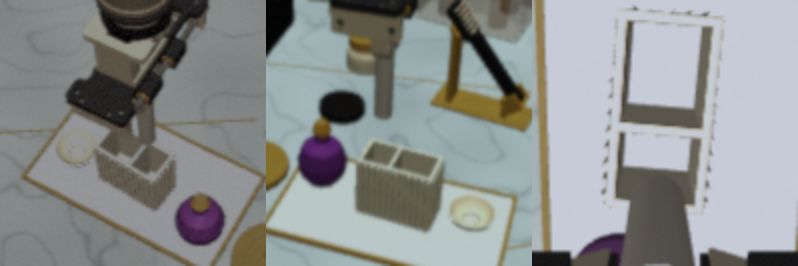

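The crops show the vial hanging straight over the narrow compartment (in the wrist crop it covers the near cell), so I lower it.

```bash

python3 -m creep '[[[-0.01,0.01,0.15],[0,0,0],0],[[-0.01,0.01,0.3],[0,0,0],0],[[-0.01,0.01,0.45],[0,0,0],0],[[-0.01,0.01,0.6],[0,0,0],0],[[-0.01,0.01,0.75],[0,0,0],0]]'
python3 -m creep '[[[0,0,0.12],[0,0,0],0],[[0,0,0.24],[0,0,0],0],[[0,0,0.36],[0,0,0],0],[[0,0,0.48],[0,0,0],0],[[0,0,0.53],[0,0,0],0]]'
```

```text
clock: 14.55
tcp_pos: [0.5347, -0.0216, 0.3422]
eef_rot: [0.002, 1.0, 0.0, 0.0]
wrist_force: [-0.2, 0.4, -0.5]
width: 0.0214
finger_force: 30.0
clock: 15.05
tcp_pos: [0.5344, -0.0225, 0.2883]
eef_rot: [0.003, 1.0, 0.0, -0.001]
wrist_force: [-0.1, -1.4, -1.7]
width: 0.0213
finger_force: 30.0
```

```bash

python3 -m creep '[[[0,0,0],[0,0,0],0.5],[[0,0,0],[0,0,0],1],[[0,0,0],[0,0,0],1],[[0,0,0],[0,0,0],1],[[0,0,0],[0,0,0],1]]'
python3 -m creep '[[[0,0,-0.1],[0,0,0],1],[[0,0,-0.3],[0,0,0],1],[[0,0,-0.5],[0,0,0],1],[[0,0,-0.75],[0,0,0],1],[[0,0,-1],[0,0,0],1]]'
python3 - <<'E'
from h import *
from scipy.optimize import least_squares
for n in ['scene','side']:
    im,d,W,m=cloud(n); z=W[...,2]
    k=(z>.1)&(z<.2)&(np.hypot(W[...,0]-.534,W[...,1]+.023)<.03); p=W[k]; print(n,'vial',len(p),np.round(np.percentile(p,[5,50,95],axis=0),3).tolist())
D=[((.3427,1.5249),(.1556,-.5013,.4041)),((.1085,1.62),(.3957,-.166,.4805)),((.2583,1.3254),(.5141,.0026,.5208)),((.6249,.749),(.6625,.1659,.522)),((.3685,1.4557),(.4835,.2486,.4148))]
q=st()['q']; D.append(((q[1],q[2]),tuple(pose()[0])))
def f(x):
    o=[]
    for (a,b),p in D:
        r=np.sqrt(p[0]**2+p[1]**2-.0765**2)
        o+=[x[0]+x[1]*np.sin(a)+x[2]*np.sin(a+b+x[3])-r, x[4]+x[1]*np.cos(a)+x[2]*np.cos(a+b+x[3])-p[2]]
    return o
s=least_squares(f,[0,.4,.4,0,.3]); print(s.x.round(4),np.abs(s.fun).max())
plan([.41,-.28,.44],Rtool(np.radians(-9),-90,1),4)
E
```

```text
clock: 15.55
tcp_pos: [0.5347, -0.0226, 0.2901]
eef_rot: [0.003, 1.0, -0.0, 0.0]
wrist_force: [0.2, 0.3, -0.6]
width: 0.057
finger_force: 0.0
clock: 16.05
tcp_pos: [0.5345, -0.0225, 0.3914]
eef_rot: [0.003, 1.0, -0.0, 0.0]
wrist_force: [0.3, -0.0, -0.2]
width: 0.091
finger_force: 0.0
scene vial 128 [[0.529, -0.033, 0.106], [0.538, -0.028, 0.143], [0.545, -0.016, 0.157]]
side vial 183 [[0.522, -0.024, 0.104], [0.53, -0.013, 0.133], [0.54, -0.009, 0.153]]
[-0.0009  0.5086  0.3829  0.1227  0.081 ] 0.0007434042306546651
([0.309, -0.645, -0.116], [-0.0, 0.002, 0.048])
([0.284, -0.657, -0.116], [-0.0, 0.002, 0.048])
([0.259, -0.667, -0.116], [-0.0, 0.002, 0.048])
([0.234, -0.676, -0.115], [-0.0, 0.002, 0.048])
```

The vial stands in the narrow compartment. Next I go to a tilted hover near the brush.

```bash
python3 - <<'E'
from h import *
plan([.335,-.273,.38],Rtool(np.radians(-9),-65,1),4)
E
```

```text
([0.497, -0.629, 0.032], [0.01, -0.136, 0.048])
([0.474, -0.647, -0.015], [0.01, -0.136, 0.048])
([0.446, -0.664, -0.059], [0.01, -0.136, 0.048])
([0.412, -0.681, -0.099], [0.01, -0.136, 0.048])
```

```bash

python3 -m creep '[[[0.1,-0.13,0],[0,-0.03,0.01],1],[[0.2,-0.25,0.01],[0,-0.06,0.02],1],[[0.3,-0.38,0.02],[0,-0.09,0.03],1],[[0.4,-0.5,0.02],[0,-0.11,0.04],1],[[0.5,-0.63,0.03],[0.01,-0.14,0.05],1]]' >/dev/null
python3 -m creep '[[[0.1,-0.13,0],[0,-0.03,0.01],1],[[0.19,-0.26,0],[0,-0.06,0.02],1],[[0.29,-0.39,-0.01],[0,-0.09,0.03],1],[[0.38,-0.52,-0.01],[0,-0.11,0.04],1],[[0.47,-0.65,-0.02],[0.01,-0.14,0.05],1]]' 
python3 -m creep '[[[0.1,-0.13,-0.01],[0,-0.03,0.01],1],[[0.19,-0.26,-0.02],[0,-0.06,0.02],1],[[0.27,-0.4,-0.03],[0,-0.09,0.03],1],[[0.36,-0.53,-0.05],[0,-0.11,0.04],1],[[0.45,-0.66,-0.06],[0.01,-0.14,0.05],1]]' >/dev/null
python3 -m creep '[[[0.1,-0.13,-0.02],[0,-0.03,0.01],1],[[0.18,-0.26,-0.04],[0,-0.06,0.02],1],[[0.25,-0.4,-0.06],[0,-0.09,0.03],1],[[0.33,-0.53,-0.08],[0,-0.11,0.04],1],[[0.41,-0.68,-0.1],[0.01,-0.14,0.05],1]]'
python3 -m creep '[[[0,0,0],[0,0,0],1],[[0,0,0],[0,0,0],1],[[0,0,0],[0,0,0],1],[[0,0,0],[0,0,0],1],[[0,0,0],[0,0,0],1]]' >/dev/null
python3 - <<'E'
from h import *
p,Rm=pose(); print(p,Rm.as_matrix().round(3).tolist(),st()['q'])
im,d,W,m=cloud('wrist'); save('w5',im); np.savez('w5.npz',im=im,W=W,d=d); print(m)
E
```

```text
clock: 17.15
tcp_pos: [0.4338, -0.1485, 0.3835]
eef_rot: [0.042, 0.993, -0.008, 0.11]
wrist_force: [-0.0, 0.3, 0.2]
width: 0.0918
finger_force: 0.0
clock: 18.15
tcp_pos: [0.3331, -0.2725, 0.3766]
eef_rot: [0.081, 0.972, -0.016, 0.218]
wrist_force: [0.7, -0.4, -0.5]
width: 0.0918
finger_force: 0.0
[ 0.33396261 -0.27182275  0.37681113] [[-0.892, 0.163, 0.421], [0.149, 0.987, -0.066], [-0.426, 0.004, -0.905]] [-0.96466057  0.1207241   1.94714536  0.4402363   0.80941014 -2.63548023]
{'fx': 316.91688956428163, 'fy': 316.91688956428163, 'cx': 314.14098227225924, 'cy': 199.82436526888023, 'cam_to_world': array([[ 0.16236794,  0.75571283,  0.63445628,  0.28027383],
       [ 0.98672577, -0.12629709, -0.10208474, -0.26168364],
       [ 0.00298323,  0.64260965, -0.76618792,  0.32919533],
       [ 0.        ,  0.        ,  0.        ,  1.        ]])}
```

View pics/w5.png

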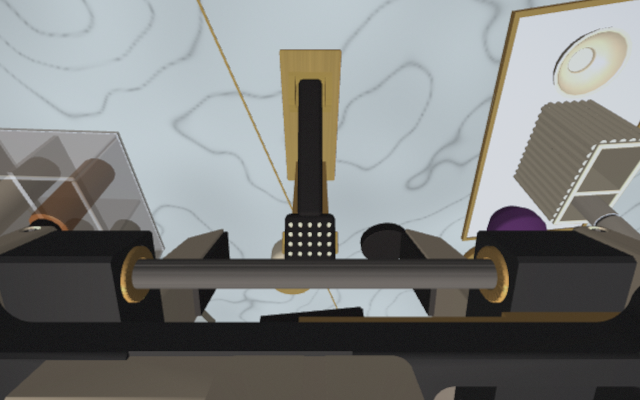

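The wrist view shows the brush straight ahead at column 312, the handle from row 80 (in the cup) to row 212 and the head below that. I'll fit the brush line and the arm geometry, to choose a tilt that works at the vase.

```bash
cat > kin.py <<'E'
from h import *
from scipy.optimize import least_squares
def Ry(a): return R.from_euler('y',a)
def Rz(a): return R.from_euler('z',a)
a2,a3,phi,H=.5086,.3829,.1227,.081
def fk(q,d6,L=.0765):
    v=np.array([-.0009+a2*np.sin(q[1])+a3*np.sin(q[1]+q[2]+phi),L,H+d6+a2*np.cos(q[1])+a3*np.cos(q[1]+q[2]+phi)])
    Rt=Rz(q[0])*Ry(q[1]+q[2])*Rz(q[3])*Ry(q[4])
    return Rz(q[0]).apply(v)+d6*Rt.apply([0,0,1]),Rt
LO=[-2.53,-.77,.04,-1,.28,-3.11];HI=[2.53,2.02,2.7,4.14,2.66,3.11]
def ik(p,z,d6,q0=(0,.3,1.6,0,.8)):
    best=None
    for s4 in (0,1,2.5,3.14):
        s=least_squares(lambda q:np.r_[(fk(q,d6)[0]-p)*10,fk(q,d6)[1].apply([0,0,1])-z],[q0[0],.3,1.6,s4,.8],bounds=(LO[:5],HI[:5]))
        if best is None or s.cost<best.cost-1e-7: best=s
    return best
E
python3 - <<'E'
from kin import *
q=[-.9647,.1207,1.9471,.4402,.8094]; p,Rm=pose()
for d6 in (.06,.08,.1,.12,.14): 
    P,Rt=fk(q,d6); print(d6,(P-p).round(4))
print(Rt.apply([0,0,1]).round(3),Rm.as_matrix()[:,2].round(3))
D=np.load('w5.npz'); W=D['W']; im=D['im']; g=im.max(2)
for v in (110,130,150,170,190,205):
    u=np.where((g[v]<60)&(np.arange(640)>285)&(np.arange(640)<340))[0]; w=W[v,u]; w=w[~np.isnan(w).any(1)]
    print(v,u.min(),u.max(),np.median(w,0).round(4),'width',np.linalg.norm(W[v,u.max()-1]-W[v,u.min()+1]).round(4))
E
```

```text
0.06 [-0.0338  0.0058 -0.0076]
0.08 [-0.0254  0.0044 -0.0057]
0.1 [-0.017   0.0031 -0.0038]
0.12 [-0.0086  0.0018 -0.0019]
0.14 [-0.0001  0.0005  0.    ]
[ 0.421 -0.066 -0.905] [ 0.421 -0.066 -0.905]
110 299 321 [ 0.3999 -0.2845  0.0582] width 0.0181
130 299 321 [ 0.4115 -0.2862  0.073 ] width 0.0179
150 298 321 [ 0.4233 -0.2886  0.0871] width 0.0186
170 298 321 [ 0.4351 -0.2902  0.1008] width 0.0184
190 298 321 [ 0.4462 -0.2924  0.1147] width 0.0182
205 298 321 [ 0.4547 -0.2937  0.1248] width 0.018
```

```bash
python3 - <<'E'
from kin import *
g=np.array([.4886,-.0192,0])
for zz in (.125,.21):
  for pitch in (-25,-30,-35,-40,-45):
    o=[]
    for hd in (-30,-15,-5,10,25,40):
      z=tool(np.radians(hd),pitch); s=ik(g+[0,0,zz]-.159*z,z,.14); o.append(f'{hd}:{s.cost*1e4:.2f} q4={s.x[3]:.2f} q5={s.x[4]:.2f}')
    print(zz,pitch,' | '.join(o))
b=np.array([.450,-.293,.105])
for pitch in (-40,-50,-60,-65,-70,-75):
    z=tool(np.radians(-9.5),pitch); s=ik(b-.159*z,z,.14); print('grasp',pitch,s.cost,s.x.round(2), 'lift', ik(b+[0,0,.12]-.159*z,z,.14).cost)
E
```

```text
0.125 -25 -30:0.00 q4=3.83 q5=1.10 | -15:0.00 q4=3.28 q5=1.25 | -5:0.00 q4=2.91 q5=1.31 | 10:0.00 q4=2.38 q5=1.22 | 25:0.00 q4=1.90 q5=1.12 | 40:0.00 q4=1.51 q5=1.14
0.125 -30 -30:0.00 q4=3.86 q5=0.92 | -15:0.00 q4=3.28 q5=1.01 | -5:0.00 q4=2.91 q5=1.05 | 10:0.00 q4=2.36 q5=1.02 | 25:0.00 q4=1.87 q5=0.99 | 40:0.00 q4=1.48 q5=1.05
0.125 -35 -30:0.00 q4=3.91 q5=0.75 | -15:0.00 q4=3.30 q5=0.78 | -5:0.00 q4=2.89 q5=0.81 | 10:0.00 q4=2.32 q5=0.83 | 25:0.00 q4=1.81 q5=0.87 | 40:0.00 q4=1.42 q5=0.96
0.125 -40 -30:0.00 q4=4.01 q5=0.59 | -15:0.00 q4=3.32 q5=0.57 | -5:0.00 q4=2.85 q5=0.59 | 10:0.00 q4=2.22 q5=0.65 | 25:0.00 q4=1.72 q5=0.75 | 40:0.00 q4=1.35 q5=0.89
0.125 -45 -30:0.85 q4=4.14 q5=0.45 | -15:0.00 q4=3.37 q5=0.37 | -5:0.00 q4=2.77 q5=0.39 | 10:0.00 q4=2.06 q5=0.50 | 25:0.00 q4=1.58 q5=0.65 | 40:0.00 q4=1.25 q5=0.81
0.21 -25 -30:0.00 q4=4.01 q5=0.84 | -15:0.00 q4=3.33 q5=0.80 | -5:0.00 q4=2.83 q5=0.83 | 10:0.00 q4=2.18 q5=0.92 | 25:0.00 q4=1.71 q5=1.03 | 40:0.00 q4=1.39 q5=1.17
0.21 -30 -30:0.00 q4=4.12 q5=0.68 | -15:0.00 q4=3.36 q5=0.58 | -5:0.00 q4=2.78 q5=0.61 | 10:0.00 q4=2.08 
[... 413 characters left out ...]
4=-1.00 q5=0.37 | -15:104.60 q4=4.14 q5=0.28 | -5:52.66 q4=1.69 q5=0.28 | 10:0.00 q4=1.38 q5=0.45 | 25:0.00 q4=1.19 q5=0.71 | 40:0.00 q4=1.04 q5=0.93
grasp -40 5.084455053182303e-31 [-1.08  0.49  2.29  1.91  0.7 ] lift 7.191182189009532e-20
grasp -50 2.2729627156430116e-24 [-1.    0.42  2.18  1.53  0.49] lift 9.296271248562749e-29
grasp -60 9.291163836424629e-26 [-0.92  0.4   2.07  0.93  0.44] lift 3.8946676059092583e-22
grasp -65 2.496101504423077e-30 [-0.88  0.4   2.01  0.64  0.48] lift 6.324442803385167e-27
grasp -70 1.5765535266389957e-19 [-0.84  0.41  1.94  0.42  0.55] lift 9.547075475570577e-31
grasp -75 3.8104879830981046e-24 [-0.81  0.43  1.88  0.26  0.64] lift 4.5178424155879096e-23
```

```bash
cat >> kin.py <<'E'
def q6of(q,Rfull,c):
    return (fk(q,.14)[1].inv()*Rfull).as_euler('ZYX')[0]-c
def track(q,wps,n=12):   # wps: list of (grasp point, R)
    c=C; out=[]
    for (ga,Ra),(gb,Rb) in zip(wps[:-1],wps[1:]):
        S=Slerp([0,1],R.concatenate([Ra,Rb]))
        for t in np.linspace(0,1,n+1)[1:]:
            Rt=S(t); z=Rt.apply([0,0,1]); p=np.array(ga)+(np.array(gb)-ga)*t-G*z
            s=least_squares(lambda x:np.r_[(fk(x,.14)[0]-p)*10,fk(x,.14)[1].apply([0,0,1])-z],q[:5],bounds=(LO[:5],HI[:5]))
            q6=(q6of(s.x,Rt,c)+np.pi)%(2*np.pi)-np.pi; out.append(np.r_[s.x,q6,s.cost*1e4]); q=s.x
    return np.array(out)
C=0; G=.165
_q=[-.96466057,.1207241,1.94714536,.4402363,.80941014]
_R=R.from_matrix([[-0.892,0.163,0.421],[0.149,0.987,-0.066],[-0.426,0.004,-0.905]])
C=q6of(_q,_R,0)+2.63548
E
python3 - <<'E'
from kin import *
b=np.array([.450,-.293,.105]); d=np.radians
f=-1
for hd,p0 in ((10,-65),(20,-65),(30,-65),(20,-70),(30,-70)):
    w=[(b-.1*tool(d(-9.5),p0),Rtool(d(-9.5),p0,f)),(b,Rtool(d(-9.5),p0,f)),(b+[.028,-.005,.05],Rtool(d(-9.5),p0,f)),(b+[0.02,0.03,.13],Rtool(d(-9.5),p0,f)),([.4886,-.0192,.22],Rtool(d(hd),p0+40,f)),([.4886,-.0192,.125],Rtool(d(hd),p0+40,f))]
    o=track(_q,w,8); print(hd,p0,'maxcost',o[:,6].max().round(4),'maxstep',np.abs(np.diff(o,axis=0)).max(0).round(2)); print(o[[7,15,23,31,35,39,47]].round(2))
E
```

```text
Traceback (most recent call last):
NameError: name '_q' is not defined
```

```bash
sed -i 's/\b_q\b/Q0/g; s/\b_R\b/R0/g' kin.py; python3 - <<'E'
from kin import *
b=np.array([.450,-.293,.105]); d=np.radians
f=-1
for hd,p0 in ((10,-65),(20,-65),(30,-65),(20,-70),(30,-70)):
    w=[(b-.1*tool(d(-9.5),p0),Rtool(d(-9.5),p0,f)),(b,Rtool(d(-9.5),p0,f)),(b+[.028,-.005,.05],Rtool(d(-9.5),p0,f)),(b+[0.02,0.03,.13],Rtool(d(-9.5),p0,f)),([.4886,-.0192,.22],Rtool(d(hd),p0+40,f)),([.4886,-.0192,.125],Rtool(d(hd),p0+40,f))]
    o=track(Q0,w,8); print(hd,p0,'maxcost',o[:,6].max().round(4),'maxstep',np.abs(np.diff(o,axis=0)).max(0).round(2)); print(o[[7,15,23,31,35,39,47]].round(2))
E
```

```text
10 -65 maxcost 0.0 maxstep [0.05 0.07 0.1  0.27 0.14 0.29 0.  ]Traceback (most recent call last):
  File "<stdin>", line 6, in <module>
IndexError: index 47 is out of bounds for axis 0 with size 40
```

```bash
python3 - <<'E'
from kin import *
b=np.array([.450,-.293,.105]); d=np.radians
f=-1
for hd,p0 in ((10,-65),(20,-65),(30,-65),(20,-70)):
    w=[(b-.1*tool(d(-9.5),p0),Rtool(d(-9.5),p0,f)),(b,Rtool(d(-9.5),p0,f)),(b+[.028,-.005,.05],Rtool(d(-9.5),p0,f)),(b+[0.02,0.03,.13],Rtool(d(-9.5),p0,f)),([.4886,-.0192,.22],Rtool(d(hd),p0+40,f)),([.4886,-.0192,.125],Rtool(d(hd),p0+40,f))]
    o=track(Q0,w,8); print(hd,p0,'maxcost',o[:,6].max().round(4),'maxstep',np.abs(np.diff(o,axis=0)).max(0).round(2)); print(o[[7,15,23,27,31,39]].round(2).tolist())
p,Rm=pose(); print(p); z=tool(d(-9.5),-65)
print('flip+hover', delta(p,Rm,b-.09*z-.165*z,Rtool(d(-9.5),-65,-1)))
E
```

```text
10 -65 maxcost 0.0 maxstep [0.05 0.07 0.1  0.27 0.14 0.29 0.  ]
[[-0.88, 0.39, 2.01, 0.63, 0.49, 0.33, 0.0], [-0.84, 0.34, 1.89, 0.47, 0.62, 0.55, 0.0], [-0.8, 0.18, 1.84, 0.36, 0.79, 0.73, 0.0], [-0.77, 0.07, 2.21, 1.18, 0.58, -0.13, 0.0], [-0.65, 0.22, 2.53, 2.12, 0.89, -1.2, 0.0], [-0.65, 0.65, 2.62, 2.36, 1.22, -1.67, 0.0]]
20 -65 maxcost 0.0 maxstep [0.03 0.07 0.09 0.21 0.11 0.25 0.  ]
[[-0.88, 0.39, 2.01, 0.63, 0.49, 0.33, 0.0], [-0.84, 0.34, 1.89, 0.47, 0.62, 0.55, 0.0], [-0.8, 0.18, 1.84, 0.36, 0.79, 0.73, 0.0], [-0.82, 0.1, 2.19, 1.14, 0.69, -0.18, 0.0], [-0.77, 0.25, 2.45, 1.79, 0.99, -1.1, 0.0], [-0.77, 0.63, 2.53, 2.03, 1.14, -1.59, 0.0]]
30 -65 maxcost 0.0 maxstep [0.02 0.07 0.08 0.19 0.09 0.25 0.  ]
[[-0.88, 0.39, 2.01, 0.63, 0.49, 0.33, 0.0], [-0.84, 0.34, 1.89, 0.47, 0.62, 0.55, 0.0], [-0.8, 0.18, 1.84, 0.36, 0.79, 0.73, 0.0], [-0.85, 0.13, 2.15, 1.09, 0.79, -0.22, 0.0], [-0.83, 0.3, 2.36, 1.55, 1.09, -1.03, 0.0], [-0.83, 0.61, 2.42, 1.74, 1.11, -1.46, 0.0]]
20 -70 maxcost 0.0 maxstep [0.02 0.05 0.09 0.21 0.08 0.25 0.  ]
[[-0.84, 0.4, 1.94, 0.41, 0.56, 0.57, 0.0], [-0.81, 0.36, 1.82, 0.32, 0.7, 0.71, 0.0], [-0.76, 0.21, 1.77, 0.25, 0.88, 0.84, 0.0], [-0.77, 0.1, 2.12, 0.94, 0.69, 0.05, 0.0], [-0.72, 0.19, 2.4, 1.69, 0.87, -0.93, 0.0], [-0.72, 0.53, 2.5, 2.01, 0.99, -1.45, 0.0]]
[ 0.33391531 -0.27191555  0.37682194]
flip+hover ([0.081, -0.018, 0.412], [-0.008, 0.009, -3.999])
```

Every configuration on that path stays within limits with the hand turned half a turn (q6 starts near +0.5), so I turn it now.

```bash

for i in 1; do python3 -m creep '[[[0,0,0],[0,0,0.19],1],[[0,0,0],[0,0,0.38],1],[[0,0,0],[0,0,0.57],1],[[0,0,0],[0,0,0.76],1],[[0,0,0],[0,0,0.95],1]]' >/dev/null; done
python3 -m creep '[[[0,0,0],[0,0,0.19],1],[[0,0,0],[0,0,0.38],1],[[0,0,0],[0,0,0.57],1],[[0,0,0],[0,0,0.76],1],[[0,0,0],[0,0,0.95],1]]' >/dev/null
python3 -m creep '[[[0,0,0],[0,0,0.19],1],[[0,0,0],[0,0,0.38],1],[[0,0,0],[0,0,0.57],1],[[0,0,0],[0,0,0.76],1],[[0,0,0],[0,0,0.95],1]]' >/dev/null
python3 -m creep '[[[0,0,0],[0,0,0.19],1],[[0,0,0],[0,0,0.38],1],[[0,0,0],[0,0,0.57],1],[[0,0,0],[0,0,0.76],1],[[0,0,0],[0,0,0.95],1]]' >/dev/null
python3 -m creep '[[[0,0,0],[0,0,0.19],1],[[0,0,0],[0,0,0.2],1],[[0,0,0],[0,0,0.2],1],[[0,0,0],[0,0,0.2],1],[[0,0,0],[0,0,0.2],1]]'
python3 - <<'E'
from kin import *
d=np.radians; b=np.array([.450,-.293,.105]); z=tool(d(-9.5),-65); RB=Rtool(d(-9.5),-65,-1)
p,Rm=pose(); print(p,st()['q'])
print('hover',delta(p,Rm,b-.255*z,RB)); print('grasp from hover',delta(b-.255*z,RB,b-.165*z,RB)); print('direct',delta(p,Rm,b-.165*z,RB))
E
```

```text
clock: 21.2
tcp_pos: [0.3337, -0.2723, 0.3768]
eef_rot: [0.973, -0.08, 0.218, 0.016]
wrist_force: [-0.7, 0.5, -0.2]
width: 0.0918
finger_force: 0.0
[ 0.33366492 -0.27225247  0.376812  ] [-0.9658741   0.12078088  1.94710234  0.4404131   0.80932349  0.50393327]
hover ([-0.08, 0.014, 0.412], [-0.005, -0.005, 0.002])
grasp from hover ([0.0, -0.0, 0.9], [0.0, 0.0, 0.0])
direct ([-0.083, 0.018, 1.312], [-0.005, -0.005, 0.002])
```

```bash

python3 -m creep '[[[-0.02,0,0.13],[0,0,0],1],[[-0.04,0.01,0.26],[0,0,0],1],[[-0.06,0.01,0.39],[0,0,0],1],[[-0.08,0.02,0.52],[0,0,0],1],[[-0.08,0.02,0.66],[0,0,0],1]]' >/dev/null
python3 -m creep '[[[0,0,0.13],[0,0,0],1],[[0,0,0.26],[0,0,0],1],[[0,0,0.39],[0,0,0],1],[[0,0,0.52],[0,0,0],1],[[0,0,0.65],[0,0,0],1]]' 
python3 - <<'E'
from h import *
im,d,W,m=cloud('wrist'); w=im
im2,d2,W2,m2=cloud('side'); save('c6',np.hstack([cv2.resize(w[:,160:480],(320,400)),cv2.resize(im2[130:240,350:450],(400,400))]))
g=w.max(2)
for v in (60,100,140,180,200,220):
    u=np.where((g[v]<60)&(abs(np.arange(640)-314)<60))[0]
    if len(u): print(v,u.min(),u.max())
E
```

```text
clock: 22.2
tcp_pos: [0.3818, -0.2819, 0.254]
eef_rot: [0.973, -0.08, 0.218, 0.016]
wrist_force: [-0.1, -0.2, 0.2]
width: 0.0917
finger_force: 0.0
100 256 373
140 258 373
180 264 371
200 266 368
220 271 364
```

View pics/c6.png

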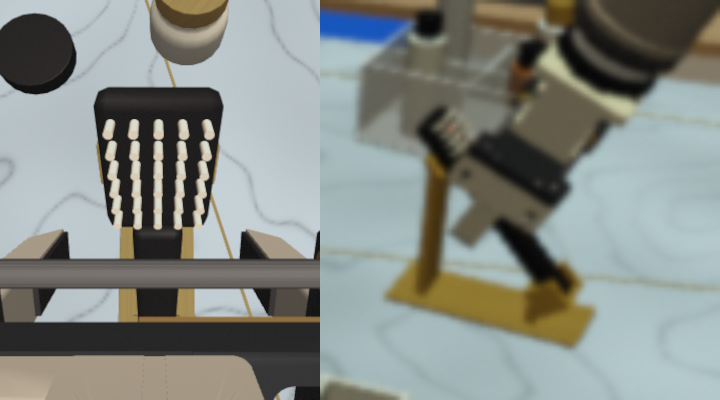

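The left crop shows the handle centred between the fingers, just below the head at (160,230). The side crop shows the fingers straddling the handle below the bracket. I close and then pull out along the brush axis.

```bash

python3 -m creep '[[[0,0,0],[0,0,0],0.5],[[0,0,0],[0,0,0],0],[[0,0,0],[0,0,0],0],[[0,0,0],[0,0,0],0],[[0,0,0],[0,0,0],0]]' >/dev/null
python3 -m creep '[[[0,0,0],[0,0,0],0],[[0,0,0],[0,0,0],0],[[0,0,0],[0,0,0],0],[[0,0,0],[0,0,0],0],[[0,0,0],[0,0,0],0]]' >/dev/null
python3 -m creep '[[[0,0,0],[0,0,0],0],[[0,0,0],[0,0,0],0],[[0,0,0],[0,0,0],0],[[0,0,0],[0,0,0],0],[[0,0,0],[0,0,0],0]]'
python3 - <<'E'
from kin import *
d=np.radians; p,Rm=pose(); b=p+.165*Rm.apply([0,0,1]); print('grasp pt',b)
h=lambda x,z:np.array([x*np.cos(d(-9.5)),x*np.sin(d(-9.5)),z])
print('pull',delta(p,Rm,p+h(.03,.05),Rm)); 
p1=p+h(.03,.05); p2=b+[.0,.05,.14]-.165*Rm.apply([0,0,1]); print('up',delta(p1,Rm,p2,Rm))
RB=Rtool(d(20),-25,-1); pB=np.array([.4886,-.0192,.225])-.165*RB.apply([0,0,1]); print('across')
g2=b+[0,.05,.14]; gB=np.array([.4886,-.0192,.225]); S=Slerp([0,1],R.concatenate([Rm,RB])); n=5
P=[(g2+(gB-g2)*t-.165*S(t).apply([0,0,1]),S(t)) for t in np.linspace(0,1,n+1)]
for a,c in zip(P[:-1],P[1:]): print(delta(a[0],a[1],c[0],c[1]))
E
```

```text
clock: 23.8
tcp_pos: [0.3813, -0.2818, 0.2549]
eef_rot: [0.973, -0.081, 0.218, 0.016]
wrist_force: [-0.1, -1.0, 0.7]
width: 0.0219
finger_force: 29.9
grasp pt [ 0.45083032 -0.2928383   0.1056484 ]
pull ([0.485, -0.001, -0.324], [0.0, 0.0, 0.0])
up ([0.038, -0.497, -0.975], [0.0, 0.0, 0.0])
across
([-0.235, -0.324, 0.059], [0.094, 0.173, -0.095])
([-0.209, -0.32, 0.092], [0.094, 0.173, -0.095])
([-0.188, -0.312, 0.127], [0.094, 0.173, -0.095])
([-0.173, -0.3, 0.165], [0.094, 0.173, -0.095])
([-0.163, -0.284, 0.203], [0.094, 0.173, -0.095])
```

```bash

python3 -m creep '[[[0.08,0,-0.05],[0,0,0],0],[[0.18,0,-0.11],[0,0,0],0],[[0.28,0,-0.18],[0,0,0],0],[[0.38,0,-0.25],[0,0,0],0],[[0.49,0,-0.32],[0,0,0],0]]'
python3 -m creep '[[[0.01,-0.1,-0.2],[0,0,0],0],[[0.02,-0.2,-0.4],[0,0,0],0],[[0.03,-0.3,-0.6],[0,0,0],0],[[0.04,-0.4,-0.8],[0,0,0],0],[[0.04,-0.5,-0.97],[0,0,0],0]]'
python3 -m creep '[[[-0.05,-0.06,0.01],[0.02,0.03,-0.02],0],[[-0.09,-0.13,0.02],[0.04,0.07,-0.04],0],[[-0.14,-0.19,0.04],[0.06,0.1,-0.06],0],[[-0.19,-0.26,0.05],[0.08,0.14,-0.08],0],[[-0.24,-0.32,0.06],[0.09,0.17,-0.1],0]]'
python3 -m creep '[[[-0.04,-0.06,0.02],[0.02,0.03,-0.02],0],[[-0.08,-0.13,0.04],[0.04,0.07,-0.04],0],[[-0.12,-0.19,0.05],[0.06,0.1,-0.06],0],[[-0.17,-0.26,0.07],[0.08,0.14,-0.08],0],[[-0.21,-0.32,0.09],[0.09,0.17,-0.1],0]]'
python3 - <<'E'
from kin import *
d=np.radians; p,Rm=pose(); print(st()['q'])
RB=Rtool(d(20),-25,-1); g2=p+.165*Rm.apply([0,0,1]); gB=np.array([.4886,-.0192,.225]); S=Slerp([0,1],R.concatenate([Rm,RB])); n=3
P=[(g2+(gB-g2)*t-.165*S(t).apply([0,0,1]),S(t)) for t in np.linspace(0,1,n+1)]
for a,c in zip(P[:-1],P[1:]): print(delta(a[0],a[1],c[0],c[1]))
E
```

```text
clock: 24.3
tcp_pos: [0.4115, -0.2867, 0.3045]
eef_rot: [0.973, -0.081, 0.217, 0.015]
wrist_force: [0.0, -1.0, -1.9]
width: 0.0218
finger_force: 29.9
clock: 24.8
tcp_pos: [0.3821, -0.2311, 0.395]
eef_rot: [0.973, -0.08, 0.218, 0.016]
wrist_force: [0.2, -0.1, -0.8]
width: 0.0221
finger_force: 29.9
clock: 25.3
tcp_pos: [0.3685, -0.1965, 0.3784]
eef_rot: [0.958, -0.033, 0.284, -0.005]
wrist_force: [0.5, -0.7, -0.2]
width: 0.0217
finger_force: 29.9
clock: 25.8
tcp_pos: [0.3578, -0.1633, 0.3603]
eef_rot: [0.937, 0.015, 0.349, -0.025]
wrist_force: [-0.3, 0.6, -0.4]
width: 0.0215
finger_force: 29.9
[-0.81499366  0.05708851  2.14692585  0.948207    0.68517473  0.04046856]
([-0.182, -0.314, 0.123], [0.094, 0.175, -0.091])
([-0.167, -0.301, 0.162], [0.094, 0.175, -0.091])
([-0.159, -0.285, 0.201], [0.094, 0.175, -0.091])
```

```bash

python3 -m creep '[[[-0.04,-0.06,0.02],[0.02,0.03,-0.02],0],[[-0.07,-0.13,0.05],[0.04,0.07,-0.04],0],[[-0.11,-0.19,0.07],[0.06,0.1,-0.06],0],[[-0.15,-0.25,0.1],[0.08,0.14,-0.07],0],[[-0.18,-0.31,0.12],[0.09,0.17,-0.09],0]]' >/dev/null
python3 -m creep '[[[-0.03,-0.06,0.03],[0.02,0.03,-0.02],0],[[-0.07,-0.12,0.06],[0.04,0.07,-0.04],0],[[-0.1,-0.18,0.1],[0.06,0.1,-0.06],0],[[-0.13,-0.24,0.13],[0.08,0.14,-0.07],0],[[-0.17,-0.3,0.16],[0.09,0.17,-0.09],0]]'
python3 -m creep '[[[-0.03,-0.06,0.04],[0.02,0.03,-0.02],0],[[-0.06,-0.12,0.08],[0.04,0.07,-0.04],0],[[-0.1,-0.17,0.12],[0.06,0.1,-0.06],0],[[-0.13,-0.23,0.16],[0.08,0.14,-0.07],0],[[-0.16,-0.28,0.2],[0.1,0.19,-0.1],0]]'
python3 - <<'E'
from kin import *
p,Rm=pose(); g=p+.165*Rm.apply([0,0,1]); print('grasp',g.round(4),'appr',Rm.apply([0,0,1]).round(3),'y',Rm.apply([0,1,0]).round(3),st()['q'])
crops=[]
for n in ['scene','side']:
    im,d,W,m=cloud(n); np.savez(n+'7.npz',im=im,W=W); z=W[...,2]; mx=im.max(2)
    k=(mx<60)&(z>.12)&(z<.2)&(np.hypot(W[...,0]-g[0],W[...,1]-g[1])<.04); p=W[k]; 
    if len(p)>9:
        print(n,len(p),'z range',p[:,2].min(),p[:,2].max())
        for a in np.arange(.12,.21,.015):
            s=p[(p[:,2]>=a)&(p[:,2]<a+.015)]
            if len(s)>2: print('  ',round(a,3),len(s),s.mean(0).round(4))
    k=(z>.086)&(z<.097)&(abs(W[...,0]-.51)<.065)&(abs(W[...,1]+.02)<.045); q=W[k]; print('  rim',len(q),cv2.minAreaRect(q[:,:2].astype(np.float32)*1000))
    T=np.linalg.inv(np.array(m['cam_to_world'])); c=T[:3,:3]@np.array([.5,-.02,.15])+T[:3,3]
    u,v=int(m['fx']*c[0]/c[2]+m['cx']),int(m['fy']*c[1]/c[2]+m['cy'])
    crops.append(cv2.resize(im[v-70:v+70,u-70:u+70],(400,400)))
save('c7',np.hstack(crops))
E
```

```text
clock: 26.8
tcp_pos: [0.3473, -0.1014, 0.3186]
eef_rot: [0.875, 0.101, 0.469, -0.068]
wrist_force: [-0.0, -0.3, -1.3]
width: 0.0214
finger_force: 29.9
clock: 27.3
tcp_pos: [0.348, -0.0718, 0.2949]
eef_rot: [0.829, 0.149, 0.531, -0.091]
wrist_force: [0.7, -0.1, -1.3]
width: 0.0216
finger_force: 29.9
grasp [ 0.4889 -0.0209  0.2257] appr [ 0.854  0.309 -0.42 ] y [ 0.343 -0.939  0.007] [-0.76968282  0.23664274  2.44893135  1.77961153  0.98588601 -1.08452992]
scene 111 z range 0.1269961699479738 0.19999501209279247
   0.12 10 [ 0.4951 -0.0305  0.1313]
   0.135 23 [ 0.4962 -0.0284  0.1431]
   0.15 22 [ 0.4962 -0.0295  0.1579]
   0.165 25 [ 0.4954 -0.0278  0.172 ]
   0.18 23 [ 0.4968 -0.0282  0.1879]
   0.195 8 [ 0.4967 -0.0285  0.1976]
  rim 257 ((510.10577392578125, -23.17719268798828), (57.46143341064453, 102.3248062133789), 84.27760314941406)
side 169 z range 0.12742999680687406 0.19905507838577186
   0.12 13 [ 0.4848 -0.0106  0.1312]
   0.135 33 [ 0.4851 -0.0105  0.1425]
   0.15 35 [ 0.4851 -0.0103  0.1575]
   0.165 38 [ 0.4865 -0.0101  0.1724]
   0.18 39 [ 0.485  -0.0099  0.1874]
   0.195 11 [ 0.4838 -0.0103  0.1972]
  rim 262 ((507.0081481933594, -20.344322204589844), (55.60976028442383, 101.0659408569336), 84.66064453125)
```

View pics/c7.png

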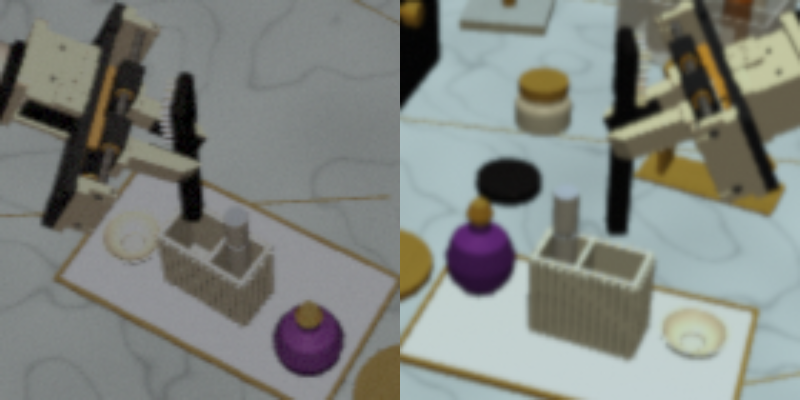

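Both crops show the brush vertical above the wide compartment, its lower end at (193,215) in the left one, with the vial upright in the narrow one. I lower it.

```bash

python3 -m creep '[[[-0.11,0,0.05],[0,0,0],0],[[-0.22,0,0.1],[0,0,0],0],[[-0.33,0,0.15],[0,0,0],0],[[-0.44,0,0.2],[0,0,0],0],[[-0.54,0,0.25],[0,0,0],0]]'
python3 -m creep '[[[-0.09,0,0.04],[0,0,0],0],[[-0.18,0,0.08],[0,0,0],0],[[-0.27,0,0.12],[0,0,0],0],[[-0.36,0,0.17],[0,0,0],0],[[-0.36,0,0.17],[0,0,0],0]]'
python3 - <<'E'
from h import *
p,Rm=pose(); print((p+.165*Rm.apply([0,0,1])).round(4),Rm.as_matrix().round(3).tolist())
E
```

```text
clock: 27.9
tcp_pos: [0.3484, -0.0729, 0.2352]
eef_rot: [0.83, 0.148, 0.53, -0.091]
wrist_force: [0.1, -0.3, -1.3]
width: 0.022
finger_force: 29.9
clock: 28.4
tcp_pos: [0.3489, -0.073, 0.195]
eef_rot: [0.83, 0.148, 0.53, -0.091]
wrist_force: [0.2, 0.3, -0.7]
width: 0.0222
finger_force: 29.9
[ 0.4895 -0.0222  0.1253] [[0.395, 0.342, 0.853], [0.148, -0.94, 0.308], [0.907, 0.005, -0.422]]
```

```bash

python3 -m creep '[[[0,0,0],[0,0,0],0.5],[[0,0,0],[0,0,0],0.8],[[0,0,0],[0,0,0],1],[[0,0,0],[0,0,0],1],[[0,0,0],[0,0,0],1]]' >/dev/null
python3 -m creep '[[[0,0,0],[0,0,0],1],[[0,0,0],[0,0,0],1],[[0,0,0],[0,0,0],1],[[0,0,-0.05],[0,0,0],1],[[0,0,-0.15],[0,0,0],1]]'
python3 -m creep '[[[0,0,-0.15],[0,0,0],1],[[0,0,-0.3],[0,0,0],1],[[0,0,-0.5],[0,0,0],1],[[0,0,-0.7],[0,0,0],1],[[0,0,-0.9],[0,0,0],1]]'
python3 - <<'E'
from kin import *
p,Rm=pose(); print(p,st()['q']); crops=[]
for n in ['scene','side']:
    im,d,W,m=cloud(n); z=W[...,2]; mx=im.max(2)
    k=(mx<60)&(z>.1)&(z<.25)&(np.hypot(W[...,0]-.489,W[...,1]+.02)<.07); q=W[k]; print(n,len(q),'z',np.percentile(q[:,2],[2,99]).round(3))
    for a in np.arange(.1,.21,.02):
        s=q[(q[:,2]>=a)&(q[:,2]<a+.02)]
        if len(s)>2: print('  ',round(a,3),len(s),s.mean(0).round(4))
    k=(z>.27)&(z<.31)&(np.hypot(W[...,0]-.66,W[...,1]-.168)<.05); q=W[k]; print('  post',len(q),np.median(q,0).round(4) if len(q) else '')
    T=np.linalg.inv(np.array(m['cam_to_world'])); c=T[:3,:3]@np.array([.54,.03,.15])+T[:3,3]
    u,v=int(m['fx']*c[0]/c[2]+m['cx']),int(m['fy']*c[1]/c[2]+m['cy'])
    crops.append(cv2.resize(im[v-90:v+90,u-90:u+90],(400,400)))
save('c8',np.hstack(crops))
E
```

```text
clock: 29.4
tcp_pos: [0.3357, -0.0772, 0.2021]
eef_rot: [0.829, 0.149, 0.531, -0.091]
wrist_force: [-0.6, -0.0, -0.4]
width: 0.0915
finger_force: 0.0
clock: 29.9
tcp_pos: [0.2582, -0.105, 0.2402]
eef_rot: [0.83, 0.148, 0.531, -0.091]
wrist_force: [0.8, -0.8, 0.6]
width: 0.0917
finger_force: 0.0
[ 0.25816474 -0.10500478  0.24023481] [-1.20473493  0.44171705  2.65226719  1.56792344  1.13646864 -1.52531485]
scene 136 z [0.104 0.194]
   0.1 18 [ 0.5087 -0.0388  0.1074]
   0.12 3 [ 0.5126 -0.0423  0.1275]
   0.14 16 [ 0.5254 -0.0502  0.1498]
   0.16 17 [ 0.5331 -0.0509  0.1691]
   0.18 82 [ 0.5418 -0.0336  0.1895]
  post 61 [0.6657 0.1633 0.2864]
side 253 z [0.102 0.19 ]
   0.1 64 [ 0.5055 -0.0201  0.1104]
   0.12 56 [ 0.512  -0.0191  0.1309]
   0.14 42 [ 0.5249 -0.0087  0.1502]
   0.16 36 [ 0.5321 -0.0091  0.1699]
   0.18 55 [ 0.5361 -0.0219  0.1872]
  post 95 [0.6599 0.1731 0.2828]
```

View pics/c8.png

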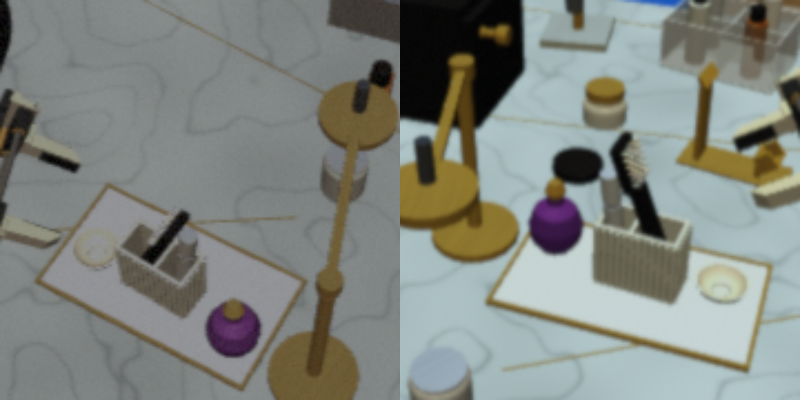

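Both views show the brush leaning about 22° inside the wide compartment, the vial upright in the narrow one and the lamp still clear at left. Next I plan the return to the lamp post.

```bash
python3 - <<'E'
import kin; from kin import *
kin.G=0; d=np.radians; p,Rm=pose(); q=list(st()['q'])
q=list(np.clip(q,np.array(LO)+1e-3,np.array(HI)-1e-3))
w=[(p,Rm),(np.array([.34,-.07,.40]),Rtool(d(5),-60,-1)),(np.array([.46,.07,.52]),Rtool(d(-25),-89,-1)),(np.array([.663,.167,.52]),Rtool(d(-62),-90,-1))]
o=track(q[:5],w,5); print(o.round(2)); print(C,q)
for a,b in zip(w[:-1],w[1:]):
    dp=np.abs(delta(a[0],a[1],b[0],b[1])[0]).max(); an=np.degrees((a[1].inv()*b[1]).magnitude()); n=int(np.ceil(max(dp/.98,an/40))); print('leg',n,an.round(0)); plan(b[0],b[1],n,*a)
E
```

```text
[[-1.07  0.21  2.57  1.54  0.98 -1.14  0.  ]
 [-0.93  0.05  2.47  1.4   0.82 -0.73  0.  ]
 [-0.79 -0.05  2.36  1.14  0.7  -0.27  0.  ]
 [-0.66 -0.09  2.24  0.78  0.67  0.23  0.  ]
 [-0.55 -0.1   2.12  0.45  0.75  0.65  0.  ]
 [-0.39 -0.08  2.    0.23  0.84  1.08  0.  ]
 [-0.26 -0.03  1.88  0.09  0.98  1.4   0.  ]
 [-0.16  0.02  1.75  0.02  1.15  1.64  0.  ]
 [-0.08  0.09  1.61 -0.01  1.33  1.83  0.  ]
 [-0.01  0.16  1.46 -0.01  1.51  2.    0.  ]
 [ 0.03  0.24  1.35 -0.01  1.54  2.16  0.  ]
 [ 0.06  0.33  1.23 -0.01  1.58  2.33  0.  ]
 [ 0.09  0.42  1.09 -0.    1.62  2.48  0.  ]
 [ 0.11  0.52  0.93 -0.    1.68  2.64  0.  ]
 [ 0.13  0.63  0.75  0.    1.76  2.79  0.  ]]
1.5712689561347628 [np.float64(-1.2068919196130616), np.float64(0.44051217318637687), np.float64(2.6523242517470855), np.float64(1.5700410488322052), np.float64(1.1364657861520564), np.float64(-1.5258491686830111)]
leg 2 38.0
([0.911, -0.023, 0.07], [-0.12, -0.389, 0.117])
([0.884, -0.099, -0.213], [-0.12, -0.389, 0.117])
leg 2 41.0
([0.87, -0.645, -0.19], [-0.09, -0.315, 0.325])
([0.605, -0.813, -0.427], [-0.09, -0.315, 0.325])
leg 2 37.0
([0.715, -0.869, 0.012], [-0.004, -0.011, 0.411])
([0.402, -1.05, 0.005], [-0.004, -0.011, 0.411])
```

```bash

python3 -m creep '[[[0.18,0,0.01],[-0.02,-0.08,0.02],1],[[0.36,-0.01,0.03],[-0.05,-0.16,0.05],1],[[0.55,-0.01,0.04],[-0.07,-0.23,0.07],1],[[0.73,-0.02,0.06],[-0.1,-0.31,0.09],1],[[0.91,-0.02,0.07],[-0.12,-0.39,0.12],1]]' >/dev/null
python3 -m creep '[[[0.18,-0.02,-0.04],[-0.02,-0.08,0.02],1],[[0.35,-0.04,-0.08],[-0.05,-0.16,0.05],1],[[0.53,-0.06,-0.13],[-0.07,-0.23,0.07],1],[[0.7,-0.08,-0.17],[-0.1,-0.31,0.09],1],[[0.88,-0.1,-0.21],[-0.12,-0.39,0.12],1]]'
python3 -m creep '[[[0.17,-0.13,-0.04],[-0.02,-0.06,0.06],1],[[0.35,-0.26,-0.08],[-0.04,-0.13,0.13],1],[[0.52,-0.39,-0.11],[-0.05,-0.19,0.2],1],[[0.7,-0.52,-0.15],[-0.07,-0.25,0.26],1],[[0.87,-0.65,-0.19],[-0.09,-0.32,0.33],1]]' >/dev/null
python3 -m creep '[[[0.12,-0.16,-0.09],[-0.02,-0.06,0.06],1],[[0.24,-0.32,-0.17],[-0.04,-0.13,0.13],1],[[0.36,-0.49,-0.26],[-0.05,-0.19,0.2],1],[[0.48,-0.65,-0.34],[-0.07,-0.25,0.26],1],[[0.6,-0.81,-0.43],[-0.09,-0.32,0.33],1]]'
python3 - <<'E'
from kin import *
p,Rm=pose(); print(p,st()['q'])
im,d,W,m=cloud('scene'); z=W[...,2]; k=(z>.278)&(z<.31)&(np.hypot(W[...,0]-.663,W[...,1]-.168)<.05); q=W[k]; print('post',len(q),np.median(q,0).round(4))
plan([.663,.168,.52],Rtool(np.radians(-62),-90,-1),3)
E
```

```text
clock: 31.0
tcp_pos: [0.3382, -0.0692, 0.3931]
eef_rot: [0.963, 0.047, 0.266, -0.019]
wrist_force: [0.6, -0.1, -0.4]
width: 0.092
finger_force: 0.0
clock: 32.0
tcp_pos: [0.454, 0.0717, 0.5162]
eef_rot: [0.977, -0.213, 0.009, -0.007]
wrist_force: [0.3, 0.4, -0.8]
width: 0.0919
finger_force: 0.0
[0.453956   0.0716719  0.51624553] [-0.01376829  0.1459245   1.48022797  0.01084732  1.49491602  1.98552337]
post 44 [0.6663 0.164  0.2896]
([0.496, -0.578, 0.011], [-0.01, -0.003, 0.276])
([0.36, -0.671, 0.005], [-0.01, -0.003, 0.276])
([0.207, -0.733, -0.001], [-0.01, -0.003, 0.276])
```

```bash

python3 -m creep '[[[0.1,-0.12,0],[0,0,0.05],1],[[0.2,-0.23,0],[0,0,0.11],1],[[0.3,-0.35,0],[0,0,0.17],1],[[0.4,-0.46,0.01],[-0.01,0,0.22],1],[[0.5,-0.58,0.01],[-0.01,0,0.28],1]]' >/dev/null
python3 -m creep '[[[0.07,-0.13,0],[0,0,0.05],1],[[0.14,-0.27,0],[0,0,0.11],1],[[0.21,-0.4,0],[0,0,0.17],1],[[0.28,-0.54,0],[-0.01,0,0.22],1],[[0.36,-0.67,0],[-0.01,0,0.28],1]]' >/dev/null
python3 -m creep '[[[0.04,-0.15,0],[0,0,0.05],1],[[0.08,-0.29,0],[0,0,0.11],1],[[0.12,-0.44,0],[0,0,0.17],1],[[0.16,-0.59,0],[-0.01,0,0.22],1],[[0.21,-0.73,0],[-0.01,0,0.28],1]]' >/dev/null
python3 -m creep '[[[0,0,0],[0,0,0],1],[[0,0,0],[0,0,0],1],[[0,0,0],[0,0,0],1],[[0,0,0],[0,0,0],1],[[0,0,0],[0,0,0],1]]'
python3 - <<'E'
from kin import *
im,d,W,m=cloud('wrist'); p,Rm=pose(); print(p,st()['q'])
z=W[...,2]; k=(z>.278)&(z<.31)&(np.hypot(W[...,0]-.663,W[...,1]-.168)<.05); q=W[k]
c=cv2.minEnclosingCircle(q[:,:2].astype(np.float32)); print('post',len(q),c,np.median(q,0).round(4))
t=(np.array(c[0])+[.664,.166])/2
print(delta(p,Rm,[t[0],t[1],.434],Rtool(np.radians(-62),-90,-1)))
k=(z>.235)&(z<.255)&(np.hypot(W[...,0]-.7,W[...,1]-.06)<.15); q=W[k]; print('arm pts',len(q))
E
```

```text
clock: 34.05
tcp_pos: [0.6614, 0.164, 0.5205]
eef_rot: [0.855, -0.518, 0.006, 0.001]
wrist_force: [-0.7, 0.5, -0.4]
width: 0.092
finger_force: 0.0
[0.66149392 0.16397837 0.52046342] [ 0.13258103  0.62124581  0.7595841  -0.00947573  1.75232498  2.79137282]
post 445 ((0.6632665395736694, 0.16875116527080536), 0.008036287501454353) [0.6638 0.1674 0.2892]
([-0.03, -0.031, 0.864], [-0.006, -0.015, -0.01])
arm pts 9759
```

```bash

python3 -m creep '[[[-0.03,-0.03,0.17],[-0.01,-0.01,-0.01],1],[[-0.03,-0.03,0.34],[-0.01,-0.01,-0.01],1],[[-0.03,-0.03,0.51],[-0.01,-0.01,-0.01],1],[[-0.03,-0.03,0.69],[-0.01,-0.01,-0.01],1],[[-0.03,-0.03,0.86],[-0.01,-0.01,-0.01],0.7]]' >/dev/null
python3 -m creep '[[[0,0,0],[0,0,0],0.5],[[0,0,0],[0,0,0],0.25],[[0,0,0],[0,0,0],0.25],[[0,0,0],[0,0,0],0.25],[[0,0,0],[0,0,0],0.25]]' >/dev/null
python3 -m creep '[[[0,0,0],[0,0,0],0.25],[[0,0,0],[0,0,0],0.25],[[0,0,0],[0,0,0],0.25],[[0,0,0],[0,0,0],0.25],[[0,0,0],[0,0,0],0.25]]'
python3 - <<'E'
from kin import *
p,Rm=pose(); piv=np.array([.730,-.046,p[2]]); print(p, np.linalg.norm(p-piv))
th=np.arctan2(p[1]-piv[1],piv[0]-p[0]); tv=np.arctan2(-.021-piv[1],piv[0]-.5085); A=th-tv; print('swing',A)
for t in np.linspace(0,A/4,6)[1:]:
    Z=R.from_euler('z',t); print(delta(p,Rm,piv+Z.apply(p-piv),Z*Rm))
E
```

```text
clock: 35.6
tcp_pos: [0.6639, 0.1674, 0.4339]
eef_rot: [0.857, -0.515, 0.001, 0.003]
wrist_force: [-0.3, 0.1, -0.4]
width: 0.0234
finger_force: 0.0
[0.66393881 0.167443   0.43392507] 0.2234323012210072
swing 1.1582532134791634
([-0.021, 0.128, 0.0], [0.0, 0.0, -0.074])
([-0.034, 0.256, 0.001], [0.001, 0.001, -0.147])
([-0.039, 0.386, 0.001], [0.001, 0.001, -0.221])
([-0.037, 0.515, 0.002], [0.001, 0.001, -0.295])
([-0.028, 0.644, 0.002], [0.001, 0.001, -0.369])
```

```bash

python3 -m creep '[[[-0.02,0.13,0],[0,0,-0.07],0.25],[[-0.03,0.26,0],[0,0,-0.15],0.25],[[-0.04,0.39,0],[0,0,-0.22],0.25],[[-0.04,0.52,0],[0,0,-0.3],0.25],[[-0.03,0.64,0],[0,0,-0.37],0.25]]'
python3 -m creep '[[[-0.02,0.13,0],[0,0,-0.07],0.25],[[-0.03,0.26,0],[0,0,-0.15],0.25],[[-0.04,0.39,0],[0,0,-0.22],0.25],[[-0.04,0.52,0],[0,0,-0.3],0.25],[[-0.03,0.64,0],[0,0,-0.37],0.25]]'
python3 -m creep '[[[-0.02,0.13,0],[0,0,-0.07],0.25],[[-0.03,0.26,0],[0,0,-0.15],0.25],[[-0.04,0.39,0],[0,0,-0.22],0.25],[[-0.04,0.52,0],[0,0,-0.3],0.25],[[-0.03,0.64,0],[0,0,-0.37],0.25]]'
python3 - <<'E'
from kin import *
p,Rm=pose(); piv=np.array([.730,-.046,p[2]]); print(p, np.linalg.norm(p-piv))
t=piv+.222*np.array([-np.cos(.112),np.sin(.112),0]); a=.112-np.arctan2(p[1]+.046,.73-p[0])
print(t,delta(p,Rm,t,R.from_euler('z',-a)*Rm))
E
```

```text
clock: 36.1
tcp_pos: [0.6054, 0.14, 0.4343]
eef_rot: [0.923, -0.384, 0.0, 0.002]
wrist_force: [0.6, 0.0, 0.3]
width: 0.0227
finger_force: 0.2
clock: 36.6
tcp_pos: [0.5579, 0.097, 0.4346]
eef_rot: [0.969, -0.247, -0.0, 0.002]
wrist_force: [0.1, 0.2, -0.0]
width: 0.023
finger_force: 0.2
clock: 37.1
tcp_pos: [0.5246, 0.0422, 0.435]
eef_rot: [0.995, -0.104, -0.0, 0.002]
wrist_force: [0.7, 0.4, -0.3]
width: 0.0229
finger_force: 0.2
[0.52456767 0.04218535 0.43500914] 0.22356005126303952
[ 0.50939093 -0.02118795  0.43500914] ([-0.018, 0.651, 0.003], [-0.0, 0.002, -0.374])
```

```bash

python3 -m creep '[[[-0.02,0.13,0],[0,0,-0.07],0.25],[[-0.03,0.25,0],[0,0,-0.15],0.25],[[-0.03,0.35,0],[0,0,-0.2],0.25],[[-0.03,0.44,0],[0,0,-0.25],0.25],[[-0.03,0.51,0],[0,0,-0.29],0.25]]'
python3 -m creep '[[[0,0.06,0],[0,0,-0.03],0.25],[[0.01,0.11,0],[0,0,-0.06],0.25],[[0.01,0.15,0],[0,0,-0.08],0.25],[[0.01,0.17,0],[0,0,-0.09],0.25],[[0.01,0.17,0],[0,0,-0.09],0.25]]'
python3 -m creep '[[[0,0,0],[0,0,0],0.5],[[0,0,0],[0,0,0],0.7],[[0,0,0],[0,0,0],0.7],[[0,0,0],[0,0,0],0.7],[[0,0,0],[0,0,0],0.7]]'
python3 -m creep '[[[0,0,0],[0,0,0],0.7],[[0,0,-0.1],[0,0,0],0.7],[[0,0,-0.3],[0,0,0],0.7],[[0,0,-0.6],[0,0,0],0.7],[[0,0,-0.9],[0,0,0],0.7]]'
python3 -m creep '[[[0.05,0,-0.1],[0,0,0],0.7],[[-0.2,0,-0.15],[0,0,0],0.7],[[-0.5,0,-0.15],[0,0,0],0.7],[[-0.8,0,-0.15],[0,0,0],0.7],[[-1,0,-0.15],[0,0,0],0.7]]'
python3 - <<'E'
from kin import *
crops=[]; print(pose()[0])
for n in ['scene','side','wrist']:
    im,d,W,m=cloud(n); z=W[...,2]
    k=(z>.278)&(z<.31)&(np.hypot(W[...,0]-.509,W[...,1]+.02)<.05); q=W[k]; print(n,'post',len(q),np.median(q,0).round(4) if len(q) else '')
    k=(z>.1)&(z<.21)&(np.hypot(W[...,0]-.52,W[...,1]+.02)<.08); q=W[k]; print('  stuff',len(q),q.min(0).round(3) if len(q) else '',q.max(0).round(3) if len(q) else '')
    if n!='wrist': crops.append(im[60:340,150:470] if n=='scene' else im[120:400,180:500])
save('c9',np.hstack(crops))
E
```

```text
clock: 37.6
tcp_pos: [0.5112, -0.0072, 0.4353]
eef_rot: [1.0, 0.009, -0.001, 0.002]
wrist_force: [-0.2, 1.2, -0.8]
width: 0.0234
finger_force: 0.2
clock: 38.1
tcp_pos: [0.5127, -0.0238, 0.4352]
eef_rot: [0.999, 0.044, -0.001, 0.003]
wrist_force: [1.0, -0.0, -0.0]
width: 0.0231
finger_force: 0.0
clock: 38.6
tcp_pos: [0.5127, -0.0236, 0.4351]
eef_rot: [0.999, 0.044, -0.001, 0.002]
wrist_force: [-0.1, 0.5, 0.3]
width: 0.0586
finger_force: 0.0
clock: 39.1
tcp_pos: [0.5126, -0.0232, 0.5268]
eef_rot: [0.999, 0.044, -0.001, 0.002]
wrist_force: [0.7, 0.2, -0.2]
width: 0.0641
finger_force: 0.0
clock: 39.6
tcp_pos: [0.4115, -0.0319, 0.5413]
eef_rot: [0.999, 0.044, -0.0, 0.003]
wrist_force: [0.1, -0.6, 0.3]
width: 0.0641
finger_force: 0.0
[ 0.41146131 -0.03187116  0.54133121]
scene post 48 [ 0.512  -0.0244  0.2894]
  stuff 326 [ 0.5   -0.053  0.1  ] [ 0.559 -0.008  0.194]
side post 43 [ 0.5061 -0.0168  0.2864]
  stuff 607 [ 0.496 -0.046  0.1  ] [ 0.556 -0.005  0.19 ]
wrist post 457 [ 0.5077 -0.021   0.2894]
  stuff 0
```

View pics/c9.png

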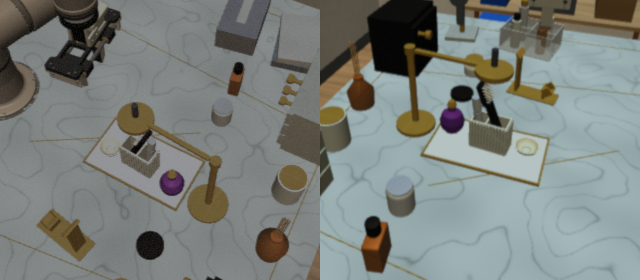

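The lamp post is at about (0.509, -0.021), over the middle of the vase. The brush and vial stand in their compartments, the bystanders are where they were, and the arm is clear. I let it settle and hand in.

```bash

python3 -m creep '[[[0,0,0],[0,0,0],0.7],[[0,0,0],[0,0,0],0.7],[[0,0,0],[0,0,0],0.7],[[0,0,0],[0,0,0],0.7],[[0,0,0],[0,0,0],0.7]]'
python3 -c "
from h import *
print(r.job_done())"
```

```text
clock: 40.25
tcp_pos: [0.4136, -0.032, 0.5402]
eef_rot: [0.999, 0.044, -0.001, 0.002]
wrist_force: [0.1, 0.6, 0.0]
width: 0.0642
finger_force: 0.0
the job is handed in; nothing more can be done
None
```

I handed the job in at about 40 s of the 72 s allowed, but no verdict came back: in the last images the brush (leaning about 22°) and the vial stand in their compartments, the lamp head is back over the middle of the vase, and the bystanders look unmoved.

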